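# Load the lacquer drying carriage and lock it

### The job

Slide every lacquer board lying on the bench into a channel of its own in the drying carriage, fully home against the back so that it is flush with the front. Then slide the carriage along its bed to the right-hand stop, and after that knock its steel lock peg fully down with the mallet, not with the fingers. Finally put the mallet back with its head on the cork pad, and leave the jar, the cup and the whetstone alone.

Things in the scene. Friction and masses are not known exactly. Their poses are not given: they have to be found in the camera images.
- board1: Lacquer sample board, dark wood, 110 x 48 x 12 mm, lying flat on the bench at the start; either face up and either end first will do. Origin at its centre; x along its 110 mm length, y across its width, z through its thickness. Two to four boards are present (None when absent).
- board2: Lacquer sample board, dark wood, 110 x 48 x 12 mm, lying flat on the bench at the start; either face up and either end first will do. Origin at its centre; x along its 110 mm length, y across its width, z through its thickness. Two to four boards are present (None when absent).
- board3: Lacquer sample board, dark wood, 110 x 48 x 12 mm, lying flat on the bench at the start; either face up and either end first will do. Origin at its centre; x along its 110 mm length, y across its width, z through its thickness. Two to four boards are present (None when absent).
- board4: Lacquer sample board, dark wood, 110 x 48 x 12 mm, lying flat on the bench at the start; either face up and either end first will do. Origin at its centre; x along its 110 mm length, y across its width, z through its thickness. Two to four boards are present (None when absent).
- slot1 (a point): Channel 1 of the carriage (1 rightmost, at -y; 60 mm apart): the place of a board's centre when fully home. x points into the channel, away from the robot; z up. Open mouth (carriage front face) at x = -55 mm, back stop at +55 mm. Channel 51 mm wide, 14 mm high; floor 6 mm below this point, 18 mm above the bench. Lips cover 6 mm of each board edge, so it goes in only from the front.
- slot2 (a point): Channel 2 of the carriage (1 rightmost, at -y; 60 mm apart): the place of a board's centre when fully home. x points into the channel, away from the robot; z up. Open mouth (carriage front face) at x = -55 mm, back stop at +55 mm. Channel 51 mm wide, 14 mm high; floor 6 mm below this point, 18 mm above the bench. Lips cover 6 mm of each board edge, so it goes in only from the front.
- slot3 (a point): Channel 3 of the carriage (1 rightmost, at -y; 60 mm apart): the place of a board's centre when fully home. x points into the channel, away from the robot; z up. Open mouth (carriage front face) at x = -55 mm, back stop at +55 mm. Channel 51 mm wide, 14 mm high; floor 6 mm below this point, 18 mm above the bench. Lips cover 6 mm of each board edge, so it goes in only from the front.
- slot4 (a point): Channel 4 of the carriage (1 rightmost, at -y; 60 mm apart): the place of a board's centre when fully home. x points into the channel, away from the robot; z up. Open mouth (carriage front face) at x = -55 mm, back stop at +55 mm. Channel 51 mm wide, 14 mm high; floor 6 mm below this point, 18 mm above the bench. Lips cover 6 mm of each board edge, so it goes in only from the front.
- carriage (a joint): Light wooden drying carriage, 150 deep, 249 wide, its top (the lips) 38 mm above the bench, on a dark bed with two end blocks. It slides sideways to the robot's right (the slot points' -y): 0 = left end, 0.09 m = at the right-hand stop; starts at 0 to 0.03. Stays where it is left; about 5 N moves it.
- carriage_handle (a point): Point on the carriage's upright dark wooden handle block (40 mm in x, 20 mm in y along the slide, standing from 38 to 78 mm above the bench, on the middle divider): its centre, 10 mm below its top.
- peg (a joint): Steel lock peg with a 26 mm round head, standing on the carriage's solid back part, left of the middle. 0 = up, 0.015 m = fully driven down; friction holds it where it is left; it takes about 11 N to drive down.
- peg_top (a point): Centre of the top face of the lock peg's head, 66 mm above the bench when up and 51 mm when down; the carriage top around it is 38 mm above the bench.
- mallet: Rubber mallet, 0.3 to 0.4 kg, standing on its striking face: black head 50 x 50 mm, 66 mm high; level square handle, 22 x 22 mm, light wood, towards the mallet's -x, its axis 33 mm above that face, reaching from 25 to 150 mm from the head's axis. Origin at the centre of the head's underside; z up.
- cork_pad: Fixed cork pad 210 (x) x 110 (y) x 4 mm on the bench on which the mallet stands. Origin at the centre of its underside.
- jar: Bystander: jar, 64 mm across, 90 mm high, origin under it.
- cup: Bystander: white cup, 68 mm across, 60 mm high, origin under it.
- whetstone: Bystander: grey whetstone 150 x 50 x 25 mm, origin under it.
Things that resemble listed ones, but are neither listed nor needed, are in the scene too. What is shaped like the board2 but purple is not meant.

How it is judged:
On the way, in this order (a step that is already met when the one before it is completed fails the run):
1. every board present is fully home in a channel of the carriage (((x of board1 in the frame of slot1 between -0.004 and 0.004 m and y of board1 in the frame of slot1 between -0.004 and 0.004 m and z of board1 in the frame of slot1 between -0.004 and 0.004 m and angle between the z axis of board1 and the z axis of slot1, either way round below 0.08 rad) or (x of board1 in the frame of slot2 between -0.004 and 0.004 m and y of board1 in the frame of slot2 between -0.004 and 0.004 m and z of board1 in the frame of slot2 between -0.004 and 0.004 m and angle between the z axis of board1 and the z axis of slot2, either way round below 0.08 rad) or (x of board1 in the frame of slot3 between -0.004 and 0.004 m and y of board1 in the frame of slot3 between -0.004 and 0.004 m and z of board1 in the frame of slot3 between -0.004 and 0.004 m and angle between the z axis of board1 and the z axis of slot3, either way round below 0.08 rad) or (x of board1 in the frame of slot4 between -0.004 and 0.004 m and y of board1 in the frame of slot4 between -0.004 and 0.004 m and z of board1 in the frame of slot4 between -0.004 and 0.004 m and angle between the z axis of board1 and the z axis of slot4, either way round below 0.08 rad)) and ((x of board2 in the frame of slot1 between -0.004 and 0.004 m and y of board2 in the frame of slot1 between -0.004 and 0.004 m and z of board2 in the frame of slot1 between -0.004 and 0.004 m and angle between the z axis of board2 and the z axis of slot1, either way round below 0.08 rad) or (x of board2 in the frame of slot2 between -0.004 and 0.004 m and y of board2 in the frame of slot2 between -0.004 and 0.004 m and z of board2 in the frame of slot2 between -0.004 and 0.004 m and angle between the z axis of board2 and the z axis of slot2, either way round below 0.08 rad) or (x of board2 in the frame of slot3 between -0.004 and 0.004 m and y of board2 in the frame of slot3 between -0.004 and 0.004 m and z of board2 in the frame of slot3 between -0.004 and 0.004 m and angle between the z axis of board2 and the z axis of slot3, either way round below 0.08 rad) or (x of board2 in the frame of slot4 between -0.004 and 0.004 m and y of board2 in the frame of slot4 between -0.004 and 0.004 m and z of board2 in the frame of slot4 between -0.004 and 0.004 m and angle between the z axis of board2 and the z axis of slot4, either way round below 0.08 rad)) and ((x of board3 in the frame of slot1 between -0.004 and 0.004 m and y of board3 in the frame of slot1 between -0.004 and 0.004 m and z of board3 in the frame of slot1 between -0.004 and 0.004 m and angle between the z axis of board3 and the z axis of slot1, either way round below 0.08 rad) or (x of board3 in the frame of slot2 between -0.004 and 0.004 m and y of board3 in the frame of slot2 between -0.004 and 0.004 m and z of board3 in the frame of slot2 between -0.004 and 0.004 m and angle between the z axis of board3 and the z axis of slot2, either way round below 0.08 rad) or (x of board3 in the frame of slot3 between -0.004 and 0.004 m and y of board3 in the frame of slot3 between -0.004 and 0.004 m and z of board3 in the frame of slot3 between -0.004 and 0.004 m and angle between the z axis of board3 and the z axis of slot3, either way round below 0.08 rad) or (x of board3 in the frame of slot4 between -0.004 and 0.004 m and y of board3 in the frame of slot4 between -0.004 and 0.004 m and z of board3 in the frame of slot4 between -0.004 and 0.004 m and angle between the z axis of board3 and the z axis of slot4, either way round below 0.08 rad)) and ((x of board4 in the frame of slot1 between -0.004 and 0.004 m and y of board4 in the frame of slot1 between -0.004 and 0.004 m and z of board4 in the frame of slot1 between -0.004 and 0.004 m and angle between the z axis of board4 and the z axis of slot1, either way round below 0.08 rad) or (x of board4 in the frame of slot2 between -0.004 and 0.004 m and y of board4 in the frame of slot2 between -0.004 and 0.004 m and z of board4 in the frame of slot2 between -0.004 and 0.004 m and angle between the z axis of board4 and the z axis of slot2, either way round below 0.08 rad) or (x of board4 in the frame of slot3 between -0.004 and 0.004 m and y of board4 in the frame of slot3 between -0.004 and 0.004 m and z of board4 in the frame of slot3 between -0.004 and 0.004 m and angle between the z axis of board4 and the z axis of slot3, either way round below 0.08 rad) or (x of board4 in the frame of slot4 between -0.004 and 0.004 m and y of board4 in the frame of slot4 between -0.004 and 0.004 m and z of board4 in the frame of slot4 between -0.004 and 0.004 m and angle between the z axis of board4 and the z axis of slot4, either way round below 0.08 rad))), for 0.2 s.
2. the carriage is at its right-hand stop (value of joint carriage above 0.086 m), for 0.2 s.
3. the lock peg is driven down by the mallet (value of joint peg above 0.012 m and contact force between mallet and peg above 1 N).
At the end, for the whole second after the job is handed in: Every board present is within 4 mm of a home place and flat in its channel (within 0.08 rad), the carriage is within 4 mm of its right-hand stop, the peg is at least 12 of its 15 mm down, the mallet rests with its head over the cork pad, and all is at rest and released (all of step 1 and value of joint carriage above 0.086 m and value of joint peg above 0.012 m and x of mallet in the frame of cork_pad between -0.105 and 0.105 m and y of mallet in the frame of cork_pad between -0.055 and 0.055 m and height (world z) of mallet below 0.05 m and linear speed of each of mallet, board1, board2, board3, board4 below 0.02 m/s); the robot touches nothing.
It fails at once if the jar is pushed more than 30 mm from its place (distance of jar from where it was at the start of the episode above 0.03 m).
It fails at once if the cup is pushed more than 30 mm from its place (distance of cup from where it was at the start of the episode above 0.03 m).
It fails at once if the whetstone is pushed more than 30 mm from its place (distance of whetstone from where it was at the start of the episode above 0.03 m).
It fails at once if the fingers press on the lock peg (contact force between the fingers and peg above 4 N).
Of board1, board2, board3, board4 only 2 to 4 are there at a start; the rules pass over those that are not, and their reading is None.
At some moment in a run one of board1, board2, board3, board4, mallet may be knocked a few centimetres aside while the robot is not near it.
It also fails if it takes over 210 s, if anything falls off the work surface, if the arm or the gripper's body presses on something with over 40 N, if the wrist force passes 120 N, or if a joint passes its speed limit or range.

### The arm

A 6-joint arm with a two-finger parallel gripper is mounted at the origin on the work surface. World frame = base frame: x ahead of the robot, y to its left, z up, the work surface at z = 0. Lengths are in m, angles in rad, forces in N, time in s.
With the tool pointing down it reaches from about 0.35 to 0.725 m from the base axis. Payload 4.3 kg.
Tool frame: the origin (TCP) lies midway between the tips of the shut fingers; the grasp point (between the pads) lies 19 mm behind it (arm.grip_point_offset is the distance from the TCP to the grasp point, in m); z points along the fingers, y is the line along which they close (so a half turn about z gives the same grasp; the last joint's range is limited). The gripper opens to 85 mm and grips with 20 to 120 N. Pads are 22 mm wide; open, the fingers measure 114 mm over their backs; the gripper's body (76 mm by 85 mm) begins 54 mm behind the grasp point. The pads swing forward as they close: fully open they stand 13 mm farther back than shut.
Start: joints at [-1.301, 0.377, 0.081, 1.274, 0, 1.46], TCP at [0.213, -0.534, 0.231] pointing down, gripper open.
Joint ranges: [-2.72, 2.72], [-0.84, 1.66], [-1.02, 1.22], [-1.77, 2.12], [-1.37, 1.28], [-3.14, 3.14]. Speed limits (rad/s): [2.57, 2.57, 3.14, 3.14, 3.14, 3.14].

### API

Orientations are given as a unit quaternion [x, y, z, w].
In Python, from workcell import arm, imaging gives the robot as it stands.
- The arm moves only by the shell command python3 -m crank 'ROWS' [OPENING] [FORCE]. ROWS is JSON, a list of rows, each a list of 4 numbers: the shift along the tool's x, y, z in cm, then the turn about the tool's z in degrees. In form: [[x, y, z, turn], ...]. A call has 1 to 20 rows; each row is the pose to reach, as a shift and turn from the pose commanded when the call began, along the tool's axes at that moment; what a row does not reach only later rows make up. A row lasts 1/12 s, in which the tool goes at most 41.7 mm and 7.16 degrees, less where a joint would pass 70% of its speed; a pose out of reach is approached as far as the arm can. A call with a gripper value outside its range is refused whole. OPENING is the opening, from 0 (shut) to 1 (fully open), set as the call begins (- or left out, the last holds). The fingers move at their own pace and stop on an object; FORCE is the grip in N (left out, the last holds). Time passes only in rows, so rows that repeat a pose let the fingers close. It gives the time, the measured TCP pose, the force, the opening and the grip force at its end, in the units of the state.
- arm.state(): the state, without advancing time (a new reading comes with each control period).
- imaging.get_image(name): name is "scene" or "top" or "wrist"; returns a dict with "color" (480x640x3 uint8, red, green, blue), "mtx" (3x3 intrinsics, pixels), "origin" and "attitude" of the camera in the world; the wrist camera has in their place "mount" (4x4, takes a point from camera to tool coordinates, whose origin is the TCP and whose axes are the flange's). Camera axes: x right, y up, looking along -z (the intrinsics and any distortion apply to the point x, -y, -z); pixel columns grow to the right and rows downward; lengths in m; the calibration is good to about 2 mm. The wrist camera is an equidistant fisheye: a pixel r from the principal point sees the ray r / f radians off the axis. A picture is of the moment at which its call begins: read the wrist's pose just before it. There is no depth.
- arm.job_done(): hands the job in; it is judged then, once.
The state is a dict: "time": time; "q": joint angles; "qd": joint speeds; "tau": joint torques, N m; "position": TCP position; "eef_rot": TCP orientation; "contact_force": force on the tool from outside, world axes, zero at the start; "ft_torque": the same for the moment, N m; "gripper_width": opening from 0.0 (shut) to 1.0 (fully open); "gripper_force": force on a finger pad.
Only numpy, scipy, OpenCV 4.12 (cv2) and the standard library are available. Lean on these libraries where they do the work, as an engineer would, in place of code of your own. Each camera call takes 0.05 s, during which the arm holds its last target. There are 200 camera calls.

## Working session

There is one attempt and no reset: what is moved stays moved. The work goes in short steps, Python scripts to look and compute and a shell command to move; the robot and the scene stay as the last step left them, time stands still between calls to the robot, and variables do not carry over. Pictures are saved under pics/ and viewed, at most 14 in all, crops included, and the job is handed in when it is done.

```bash
ls; mkdir -p pics
python3 - <<'E'
from workcell import arm, imaging
import cv2, numpy as np
s=arm.state(); print({k:np.round(v,3).tolist() for k,v in s.items()}, arm.grip_point_offset)
for n in ("top","scene"):
    d=imaging.get_image(n); np.savez(f"{n}.npz",**d); cv2.imwrite(f"pics/{n}0.png",d["color"][:,:,::-1])
    print(n,{k:np.round(v,4).tolist() for k,v in d.items() if k!="color"})
d=imaging.get_image("wrist"); print({k:np.round(v,4).tolist() for k,v in d.items() if k!="color"})
E
```

```text
pics
{'time': 0.0, 'q': [-1.301, 0.378, 0.08, 1.274, 0.0, 1.461], 'qd': [0.0, 0.002, -0.001, -0.001, 0.001, -0.003], 'tau': [0.0, -46.361, 26.987, 0.021, -0.0, -0.0], 'position': [0.213, -0.533, 0.23], 'eef_rot': [0.982, 0.189, -0.0, -0.001], 'contact_force': [-0.992, 0.46, -0.448], 'ft_torque': [0.024, 0.078, 0.012], 'gripper_force': 0.0, 'gripper_width': 0.998} 0.0187
top {'mtx': [[555.0043, 0.0, 317.4241], [0.0, 555.0043, 240.5617], [0.0, 0.0, 1.0]], 'origin': [0.3811, -0.0349, 1.3927], 'attitude': [0.045, -0.0284, -0.698, 0.7142]}
scene {'mtx': [[533.1333, 0.0, 316.4867], [0.0, 533.1333, 241.1429], [0.0, 0.0, 1.0]], 'origin': [1.5684, -0.574, 0.906], 'attitude': [0.4013, 0.2467, 0.4518, 0.7576]}
{'mtx': [[371.6483, 0.0, 322.7956], [0.0, 371.6483, 235.2733], [0.0, 0.0, 1.0]], 'mount': [[0.0009, 0.9499, 0.3125, 0.0809], [1.0, -0.0008, -0.0005, -0.0004], [-0.0003, 0.3125, -0.9499, -0.1418], [0.0, 0.0, 0.0, 1.0]]}
```

View pics/top0.png

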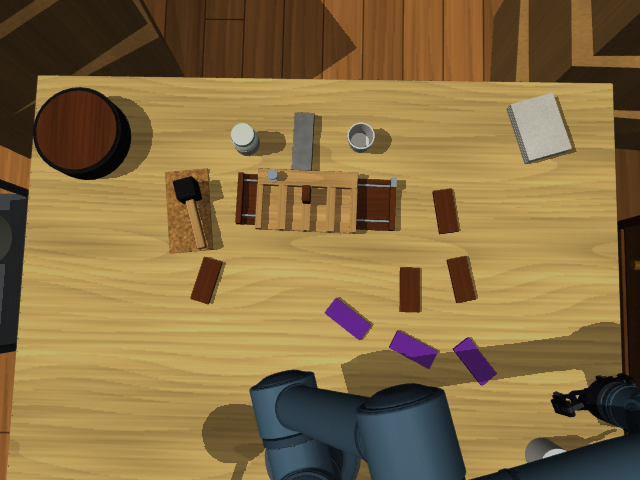

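View pics/scene0.png

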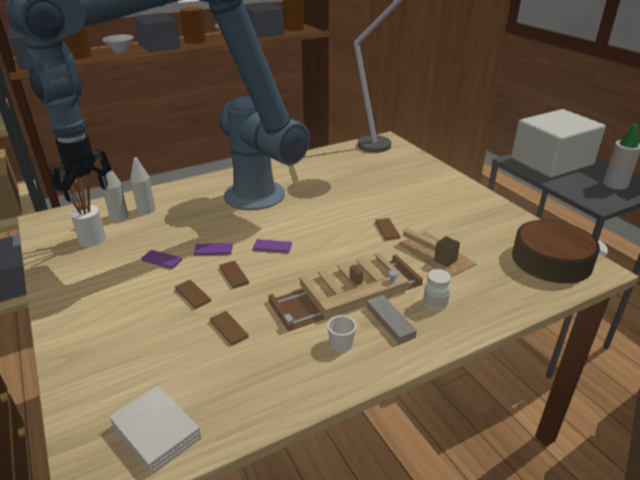

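```bash
cat > h.py <<'E'
import numpy as np, cv2
from scipy.spatial.transform import Rotation as R
from workcell import arm, imaging
def cam(n):
    """picture with world rotation/origin of the camera"""
    s=arm.state(); d=imaging.get_image(n); d["fish"]=n=="wrist"
    if n=="wrist":
        T=np.eye(4); T[:3,:3]=R.from_quat(s["eef_rot"]).as_matrix(); T[:3,3]=s["position"]
        C=T@d["mount"]; d["R"],d["o"]=C[:3,:3],C[:3,3]
    else: d["R"],d["o"]=R.from_quat(d["attitude"]).as_matrix(),np.array(d["origin"])
    return d
def ray(d,px):
    p=(np.atleast_2d(px).astype(float)-d["mtx"][:2,2])/d["mtx"][0,0]
    if d["fish"]:
        r=np.linalg.norm(p,axis=1,keepdims=True)+1e-9
        v=np.hstack([p/r*np.sin(r),np.cos(r)])
    else: v=np.hstack([p,np.ones((len(p),1))])
    return (v*[1,-1,-1])@d["R"].T
def onz(d,px,z):
    v=ray(d,px); return d["o"]+v*((z-d["o"][2])/v[:,2:])
def pix(d,P):
    v=((np.atleast_2d(P)-d["o"])@d["R"])*[1,-1,-1]
    if d["fish"]:
        rho=np.linalg.norm(v[:,:2],axis=1,keepdims=True); q=v[:,:2]/rho*np.arctan2(rho,v[:,2:])
    else: q=v[:,:2]/v[:,2:]
    return q*d["mtx"][0,0]+d["mtx"][:2,2]
def tri(d1,p1,d2,p2):
    a,b=ray(d1,p1)[0],ray(d2,p2)[0]
    k=np.linalg.lstsq(np.c_[a,-b],d2["o"]-d1["o"],rcond=None)[0]
    u,v=d1["o"]+k[0]*a,d2["o"]+k[1]*b
    return (u+v)/2,np.linalg.norm(u-v)
def brown(d):
    h=cv2.cvtColor(d["color"],cv2.COLOR_RGB2HSV)
    return cv2.inRange(h,(0,60,25),(14,255,140))
def boards(d,z=.012):
    """dark wood blobs of board size: centre, yaw of long side, sides on plane z"""
    out=[]
    for c in cv2.findContours(brown(d),cv2.RETR_EXTERNAL,cv2.CHAIN_APPROX_NONE)[0]:
        if cv2.contourArea(c)<150: continue
        P=onz(d,c.reshape(-1,2),z)[:,:2]
        (x,y),(w,h),a=cv2.minAreaRect(P.astype(np.float32))
        if w<h: w,h,a=h,w,a+90
        if .09<w<.14 and .04<h<.065:
            m=cv2.moments(c); out.append((x,y,(a+90)%180-90,w,h,m["m10"]/m["m00"],m["m01"]/m["m00"]))
    return out
E
python3 - <<'E'
from h import *
t,s=cam("top"),cam("scene")
print("top");A=boards(t);print(np.round(A,3))
print("scene");B=boards(s);print(np.round(B,3))
for a in A:
    for b in B:
        if np.hypot(a[0]-b[0],a[1]-b[1])<.03: print(np.round(tri(t,a[5:],s,b[5:])[0],4))
im=cv2.resize(t["color"][140:270,150:420],None,fx=2.9,fy=2.9,interpolation=cv2.INTER_CUBIC)
cv2.imwrite("pics/c1.png",im[:,:,::-1])
E
```

```text
top
[[ 4.08000e-01 -2.31000e-01  4.98000e-01  1.07000e-01  4.70000e-02
   4.09405e+02  2.89357e+02]
 [ 4.20000e-01  2.76000e-01 -1.61750e+01  1.09000e-01  4.80000e-02
   2.05722e+02  2.80087e+02]
 [ 4.37000e-01 -3.57000e-01  1.26390e+01  1.09000e-01  4.90000e-02
   4.60793e+02  2.79075e+02]
 [ 6.07000e-01 -3.18000e-01  8.95800e+00  1.10000e-01  4.90000e-02
   4.45030e+02  2.10853e+02]
 [ 6.29000e-01  1.82000e-01 -1.29200e+00  1.33000e-01  5.00000e-02
   2.45798e+02  1.98626e+02]]
scene
[[ 6.10000e-01 -3.19000e-01  8.97900e+00  1.06000e-01  4.50000e-02
   2.28454e+02  3.26867e+02]
 [ 4.41000e-01 -3.58000e-01  1.27750e+01  1.06000e-01  4.60000e-02
   1.92339e+02  2.92960e+02]
 [ 4.14000e-01 -2.32000e-01  1.76000e-01  1.09000e-01  4.60000e-02
   2.33396e+02  2.73403e+02]
 [ 4.25000e-01  2.73000e-01 -1.64000e+01  1.02000e-01  4.30000e-02
   3.87160e+02  2.28056e+02]
 [ 7.36000e-01  9.94000e-01 -5.46410e+01  1.38000e-01  6.00000e-02
   6.31627e+02  2.16855e+02]]
[ 0.4087 -0.2309  0.0072]
[0.4198 0.2772 0.0063]
[ 0.4372 -0.3574  0.0075]
[ 0.6073 -0.3186  0.0074]
```

View pics/c1.png

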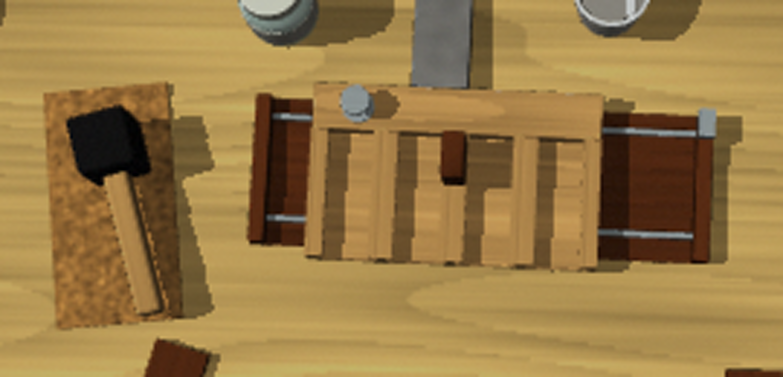

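Run:
```python
from h import *
t=cam("top"); s=cam("scene")
f=lambda p,z: onz(t,np.array(p)/2.9+[150,140]-0.33,z)
C=f([(314,83),(604,95),(597,270),(306,257)],.038)[:,:3]; print(np.round(C,4))
for a,b in ((0,1),(1,2),(2,3),(3,0)): print(round(np.linalg.norm(C[a]-C[b]),4),np.degrees(np.arctan2(*(C[b]-C[a])[1::-1])).round(2))
print("peg",f((357,97),.066),"handle",f((454,145),.078),"bedR",f([(712,263),(713,110),(250,243)],.02))
print("cork",f([(44,94),(170,83),(184,316),(58,328)],.004).round(3))
print("mallet head",f([(68,118),(122,105),(137,143),(82,154)],.07).round(3), "handle end",f((150,313),.047).round(3),f((121,185),.047).round(3))
g=lambda px,z:onz(s,px,z).round(3)
im=cv2.resize(s["color"][220:350,250:490],None,fx=3.3,fy=3.3,interpolation=cv2.INTER_CUBIC)
cv2.imwrite("pics/c2.png",im[:,:,::-1])
```

```text
[[ 0.6999  0.1514  0.038 ]
 [ 0.6941 -0.0978  0.038 ]
 [ 0.5432 -0.0944  0.038 ]
 [ 0.549   0.1529  0.038 ]]
0.2493 -91.33
0.151 178.7
0.2474 88.65
0.1509 -0.57
peg [[0.682004   0.11088406 0.066     ]] handle [[0.64027334 0.02760642 0.078     ]] bedR [[ 0.55347797 -0.19345734  0.02      ]
 [ 0.68685473 -0.19304091  0.02      ]
 [ 0.56237495  0.20431983  0.02      ]]
cork [[0.693 0.395 0.004]
 [0.706 0.284 0.004]
 [0.499 0.262 0.004]
 [0.486 0.372 0.004]]
mallet head [[0.658 0.353 0.07 ]
 [0.67  0.308 0.07 ]
 [0.638 0.294 0.07 ]
 [0.628 0.34  0.07 ]] handle end [[0.497 0.282 0.047]] [[0.606 0.312 0.047]]
```

View pics/c2.png

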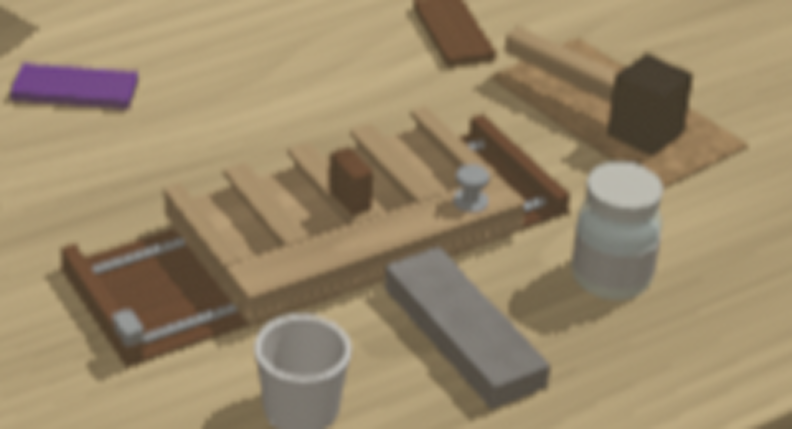

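```bash
cat >> h.py <<'E'
def to(x,y,z,yaw):
    """print the shift (cm, tool axes) and turn that bring the TCP to a world place; yaw of tool x in deg"""
    s=arm.state(); M=R.from_quat(s["eef_rot"]).as_matrix()
    d=M.T@(np.array([x,y,z])-s["position"])*100
    a=np.degrees(np.arctan2(M[1,0],M[0,0]))
    print("rows",d.round(2),round((a-yaw+180)%360-180,2),"| now",np.round(s["position"],4),round(a,2),"F",np.round(s["contact_force"],1),"w",round(s["gripper_width"],3),"t",s["time"])
E
python3 -m crank '[[12.9,-11.1,4,-80],[25.9,-22.2,8,-158.7],[25.9,-22.2,8,-158.7],[25.9,-22.2,8,-158.7],[25.9,-22.2,8,-158.7],[25.9,-22.2,8,-158.7],[25.9,-22.2,8,-158.7],[25.9,-22.2,8,-158.7],[25.9,-22.2,8,-158.7],[25.9,-22.2,8,-158.7],[25.9,-22.2,8,-158.7],[25.9,-22.2,8,-158.7],[25.9,-22.2,8,-158.7],[25.9,-22.2,8,-158.7],[25.9,-22.2,8,-158.7],[25.9,-22.2,8,-158.7],[25.9,-22.2,8,-158.7],[25.9,-22.2,8,-158.7],[25.9,-22.2,8,-158.7],[25.9,-22.2,8,-158.7]]' 1 30
python3 - <<'E'
from h import *
to(.371,-.231,.15,180.5); print(np.round(arm.state()["q"],2))
E
```

```text
time: 2.02
position: [0.3715, -0.2319, 0.1514]
eef_rot: [0.127, 0.992, -0.0, 0.0]
contact_force: [0.2, -0.5, 0.4]
gripper_width: 1.0
gripper_force: 0.0
rows [0.07 0.07 0.14] -15.14 | now [ 0.3715 -0.2319  0.1514] 165.36 F [ 0.2 -0.5  0.4] w 1.0 t 2.0167
[-0.7   0.15 -0.44  0.98 -0.   -0.45]
```

Works as expected. Finish the turn, look with the wrist camera.

```bash
python3 -m crank '[[0.1,0.1,0.1,-15.1],[0.1,0.1,0.1,-15.1],[0.1,0.1,0.1,-15.1],[0.1,0.1,0.1,-15.1]]' >/dev/null
python3 - <<'E'
from h import *
t,w=cam("top"),cam("wrist")
for d in (t,w): print(np.round(boards(d),3))
to(.371,-.231,.15,180.5)
cv2.imwrite("pics/w1.png",w["color"][:,:,::-1])
E
```

```text
[[ 4.20000e-01  2.75000e-01 -1.59920e+01  1.09000e-01  4.90000e-02
   2.05738e+02  2.80059e+02]
 [ 6.07000e-01 -3.18000e-01  8.95800e+00  1.10000e-01  4.90000e-02
   4.45022e+02  2.10799e+02]
 [ 6.29000e-01  1.82000e-01 -1.29200e+00  1.32000e-01  5.00000e-02
   2.45782e+02  1.98670e+02]]
[[ 4.25000e-01 -3.56000e-01  1.25570e+01  9.20000e-02  5.20000e-02
   1.76148e+02  2.72004e+02]
 [ 4.06000e-01 -2.30000e-01  2.41000e-01  1.09000e-01  4.70000e-02
   3.23151e+02  2.56166e+02]]
rows [-0.02 -0.03  0.04] -0.54 | now [ 0.3708 -0.2307  0.1504] 179.96 F [ 0.5 -0.2  0.4] w 1.001 t 2.45
```

View pics/w1.png

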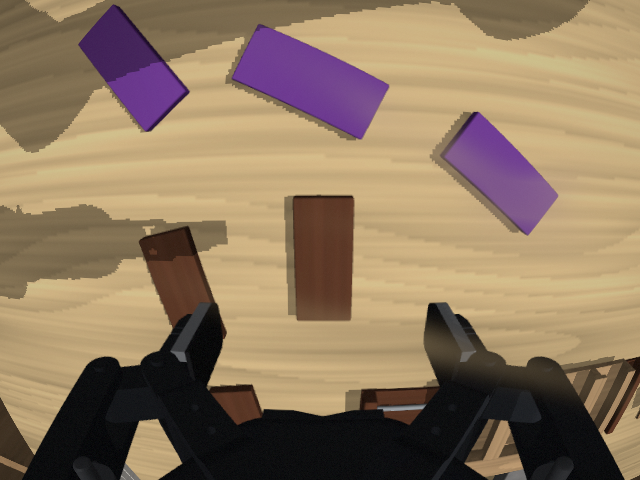

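```bash
python3 -m crank '[[0,0,4,-0.5],[0,0,8,-0.5],[0.1,0,11,-0.5],[0.1,0,13,-0.5],[0.1,0,14.5,-0.5],[0.1,0,14.8,-0.5],[0.1,0,14.8,-0.5]]' 0.8 40
python3 -m crank '[[0,0,0,0],[0,0,0,0],[0,0,0,0],[0,0,0,0],[0,0,0,0],[0,0,0,0],[0,0,0,0]]' 0.3 40
```

```text
time: 3.03
position: [0.3689, -0.23, 0.0015]
eef_rot: [-0.005, 1.0, 0.001, -0.001]
contact_force: [-0.5, 0.7, -0.3]
gripper_width: 0.803
gripper_force: 0.0
time: 3.62
position: [0.3708, -0.2316, 0.0038]
eef_rot: [-0.005, 1.0, -0.001, 0.001]
contact_force: [-0.3, 1.3, 6.4]
gripper_width: 0.544
gripper_force: 41.7
```

```bash
python3 -m crank '[[0,0,-2,0],[0,0,-5,0],[0,0,-8,0],[0,0,-8,0],[0,0,-8,0]]'
python3 - <<'E'
from h import *
w,t=cam("wrist"),cam("top")
P=boards(w,.086+0.006); print(np.round(P,4)); print(np.round(boards(t),3))
cv2.imwrite("pics/w2.png",w["color"][:,:,::-1])
E
```

```text
time: 4.03
position: [0.3717, -0.2323, 0.0845]
eef_rot: [-0.005, 1.0, -0.002, 0.002]
contact_force: [-0.6, -0.1, -1.8]
gripper_width: 0.539
gripper_force: 41.5
[]
[[ 4.20000e-01  2.76000e-01 -1.61750e+01  1.09000e-01  4.80000e-02
   2.05661e+02  2.80177e+02]
 [ 6.07000e-01 -3.18000e-01  8.95800e+00  1.10000e-01  4.90000e-02
   4.45046e+02  2.10835e+02]
 [ 6.29000e-01  1.82000e-01 -1.29100e+00  1.32000e-01  5.00000e-02
   2.45868e+02  1.98451e+02]]
```

View pics/w2.png

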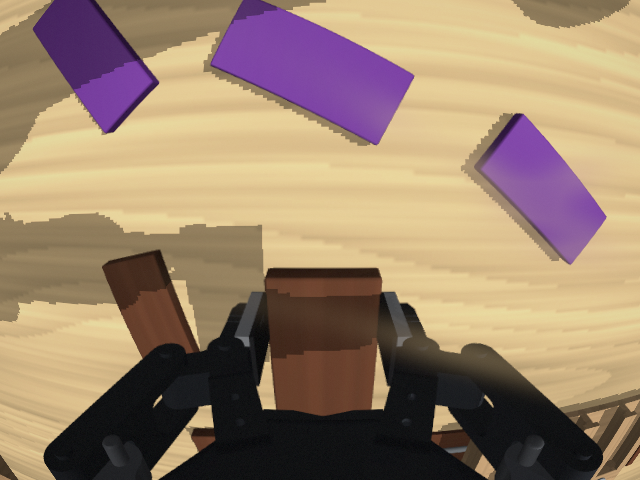

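```bash
python3 -m crank '[[0,0,-4,0],[-4,3,-8,0],[-8,6,-12,1],[-10,9,-13.5,1.9],[-12,12,-13.5,1.9],[-15,15,-13.5,1.9],[-17.5,18,-13.5,1.9],[-20,21,-13.5,1.9],[-22.5,23.5,-13.5,1.9],[-24.8,26.2,-13.5,1.9],[-24.8,26.2,-13.5,1.9],[-24.8,26.2,-13.5,1.9],[-24.8,26.2,-13.5,1.9]]'
python3 - <<'E'
from h import *
w=cam("wrist"); to(.62,.03,.22,178.7)
import pickle; pickle.dump(w,open("w3.pkl","wb"))
cv2.imwrite("pics/w3.png",w["color"][:,:,::-1])
E
```

```text
time: 5.22
position: [0.6142, 0.0345, 0.215]
eef_rot: [0.011, 1.0, -0.0, -0.002]
contact_force: [-0.3, -0.3, -1.2]
gripper_width: 0.546
gripper_force: 41.9
rows [-0.63 -0.35 -0.45] 0.0 | now [0.6138 0.0336 0.2155] 178.7 F [-0.6  0.3  0.3] w 0.544 t 5.2667
```

View pics/w3.png

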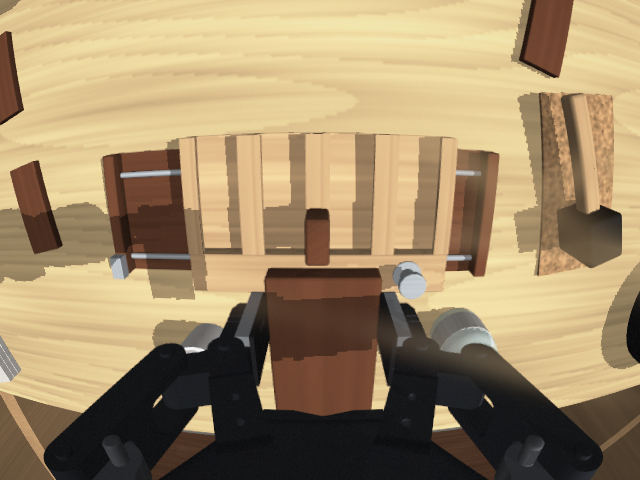

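Run:
```python
from h import *
import pickle; w=pickle.load(open("w3.pkl","rb"))
for z in (.038,):
  print(onz(w,[(179,139),(195,137.5),(238,135),(260,134),(306,133),(328,133),(374,134),(392,135),(441,138),(457,139)],z).round(4)[:,:2])
print("back",onz(w,[(205,290),(443,290)],.038).round(4)); print("handle top",onz(w,[(307,210),(329,210)],.078).round(4))
im=cv2.resize(w["color"][120:200,165:475],None,fx=2.58,fy=2.58,interpolation=cv2.INTER_CUBIC); cv2.imwrite("pics/w3c.png",im[:,:,::-1])
```

```text
[[ 0.5456 -0.0921]
 [ 0.5456 -0.0765]
 [ 0.5461 -0.0369]
 [ 0.5463 -0.0175]
 [ 0.547   0.0221]
 [ 0.5475  0.0407]
 [ 0.5486  0.08  ]
 [ 0.5493  0.0957]
 [ 0.5509  0.1401]
 [ 0.5512  0.1553]]
back [[ 0.6934 -0.0835  0.038 ]
 [ 0.6982  0.1526  0.038 ]]
handle top [[0.6048 0.0229 0.078 ]
 [0.6051 0.04   0.078 ]]
```

View pics/w3c.png

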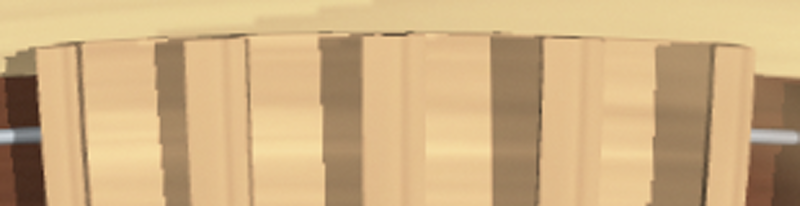

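Run:
```python
from h import *
import pickle; w=pickle.load(open("w3.pkl","rb"))
s=arm.state(); print(s["position"])
for dz in (.006,.009,.012):
    P=onz(w,[(266,278),(381,278),(275,400),(374,400)],.2155+dz); print(P.round(4)[:,:2], "width",P[1,1]-P[0,1],"mid",P[:2].mean(0)[:2])
```

```text
[0.61379744 0.03361049 0.21552745]
[[0.5965 0.0125]
 [0.5974 0.0589]
 [0.6632 0.0107]
 [0.6642 0.0592]] width 0.04642849263698145 mid [0.59698028 0.03570365]
[[0.5951 0.013 ]
 [0.5961 0.0584]
 [0.6604 0.0112]
 [0.6614 0.0587]] width 0.04540103895661615 mid [0.59560082 0.035727  ]
[[0.5938 0.0136]
 [0.5947 0.0579]
 [0.6575 0.0118]
 [0.6585 0.0582]] width 0.044373585276250856 mid [0.59422136 0.03575036]
```

```bash
python3 -m crank '[[4,-1,0,0],[8,-2,2,0],[12,-3,5,0],[17.4,-3.2,11,0],[17.4,-3.2,11.5,0],[17.4,-3.2,11.5,0],[17.4,-3.2,11.5,0],[17.4,-3.2,11.5,0],[17.4,-3.2,11.5,0],[17.4,-3.2,11.5,0]]'
for i in 1 2 3 4; do python3 -m crank '[[0,0,0,0]]' | grep -E "posi|rot"; done
```

```text
time: 6.1
position: [0.4431, 0.0051, 0.104]
eef_rot: [0.012, 1.0, -0.0, 0.002]
contact_force: [-0.4, 0.2, 0.1]
gripper_width: 0.546
gripper_force: 41.9
position: [0.4428, 0.0054, 0.1038]
eef_rot: [0.012, 1.0, -0.0, 0.002]
position: [0.4421, 0.0056, 0.1033]
eef_rot: [0.011, 1.0, -0.0, 0.001]
position: [0.4414, 0.0058, 0.1028]
eef_rot: [0.011, 1.0, -0.0, 0.001]
position: [0.4409, 0.0059, 0.1026]
eef_rot: [0.011, 1.0, -0.0, 0.0]
```

```bash
python3 -m crank '[[0,-0.4,3,0],[0,-0.4,6,0],[0,-0.4,7.5,0],[0,-0.4,8,0],[0,-0.4,8,0],[0,-0.4,8,0],[0,-0.4,8,0],[0,-0.4,8,0],[0,-0.4,8,0],[0,-0.4,8,0],[0,-0.4,8,0],[0,-0.4,8,0]]'
python3 - <<'E'
from h import *
to(.44,.0018,.022,178.75)
w,t=cam("wrist"),cam("top")
a=cv2.resize(t["color"][150:330,240:400],None,fx=3.2,fy=3.2,interpolation=cv2.INTER_CUBIC)
b=w["color"][160:480,180:460]; b=cv2.resize(b,(280*576//320,576))[:,:280*576//320]
cv2.imwrite("pics/p4.png",np.hstack([a,b[:,:280]])[:,:,::-1]); print(a.shape,b.shape)
cv2.imwrite("pics/w4.png",w["color"][:,:,::-1])
E
```

```text
time: 7.43
position: [0.4404, 0.0019, 0.0225]
eef_rot: [0.011, 1.0, -0.0, 0.0]
contact_force: [0.5, -0.4, -0.8]
gripper_width: 0.543
gripper_force: 41.9
rows [ 0.04 -0.01  0.05] -0.05 | now [0.4404 0.0019 0.0225] 178.7 F [ 0.5 -0.4 -0.8] w 0.543 t 7.4333
(576, 512, 3) (576, 504, 3)
```

View pics/w4.png

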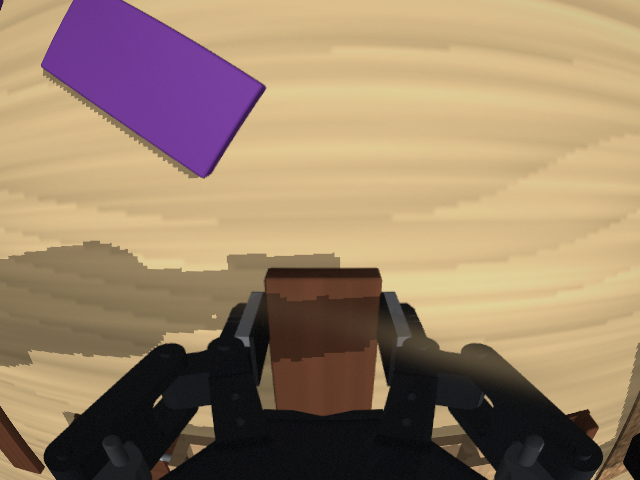

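```bash
python3 -m crank '[[-0.5,0,0,0],[-1,0,0,0],[-1.5,0,0,0],[-1.8,0,0,0],[-2.1,0,0,0],[-2.4,0,0,0],[-2.7,0,0,0],[-3,0,0,0],[-3,0,0,0],[-3,0,0,0]]'
python3 - <<'E'
from h import *
t=cam("top")
a=cv2.resize(t["color"][150:280,240:410],None,fx=4,fy=4,interpolation=cv2.INTER_CUBIC)
cv2.imwrite("pics/p5.png",a[:,:,::-1])
E
```

```text
time: 8.37
position: [0.4703, 0.0012, 0.0223]
eef_rot: [0.011, 1.0, -0.0, 0.0]
contact_force: [-0.0, 0.6, -1.1]
gripper_width: 0.538
gripper_force: 41.9
```

View pics/p5.png

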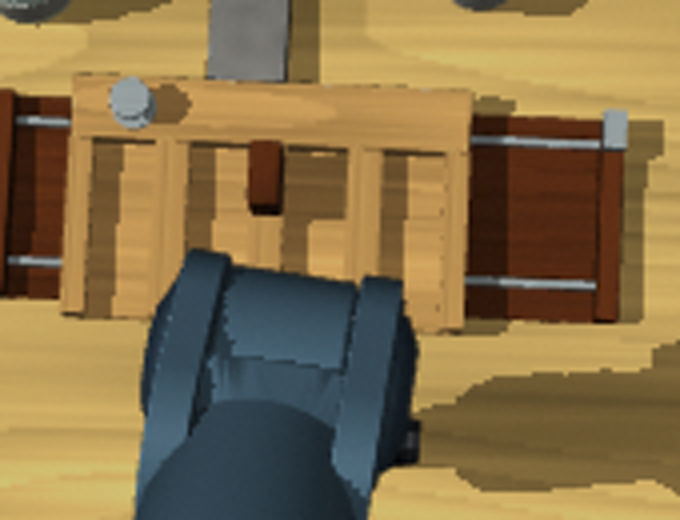

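```bash
python3 -m crank '[[-0.6,0,0,0],[-1.2,0,0,0],[-1.8,0,0,0],[-2.4,0,0,0],[-3,0,0,0],[-3.6,0,0,0],[-4.2,0,0,0],[-4.8,0,0,0],[-5.4,0,0,0],[-5.4,0,0,0],[-5.4,0,0,0]]'
python3 -m crank '[[0,0,0,0],[0,0,0,0],[0,0,0,0],[0,0,0,0]]' 0.8
```

```text
time: 9.33
position: [0.5248, 0.0, 0.0223]
eef_rot: [0.011, 1.0, 0.0, 0.0]
contact_force: [0.2, 0.6, -0.2]
gripper_width: 0.543
gripper_force: 41.9
time: 9.67
position: [0.5239, -0.0001, 0.0224]
eef_rot: [0.011, 1.0, -0.0, -0.0]
contact_force: [-0.2, 0.6, 0.2]
gripper_width: 0.8
gripper_force: 0.0
```

```bash
python3 -m crank '[[1.5,0,0,0],[3,0,0,0],[4.5,0,0,0],[5,0,0,0],[5,0,0,0]]' >/dev/null
python3 -m crank '[[0,0,0.1,0],[0,0,0.1,0],[0,0,0.1,0],[0,0,0.1,0],[0,0,0.1,0],[0,0,0.1,0],[0,0,0.1,0],[0,0,0.1,0]]' 0
python3 -m crank '[[-1,0,0,0],[-2,0,0,0],[-3,0,0,0],[-4,0,0,0],[-4.7,0,0,0],[-5.2,0,0,0],[-5.5,0,0,0],[-5.6,0,0,0],[-5.6,0,0,0]]'
python3 -m crank '[[-0.1,0,0,0],[-0.2,0,0,0],[-0.3,0,0,0],[-0.4,0,0,0],[-0.4,0,0,0]]'
python3 -m crank '[[-0.05,0,0,0],[-0.1,0,0,0],[-0.15,0,0,0],[-0.2,0,0,0],[-0.2,0,0,0]]'
```

```text
time: 10.75
position: [0.4743, 0.0011, 0.0213]
eef_rot: [0.011, 1.0, -0.0, 0.0]
contact_force: [-0.3, -0.7, 0.4]
gripper_width: -0.003
gripper_force: 0.0
time: 11.5
position: [0.5302, -0.0002, 0.0212]
eef_rot: [0.011, 1.0, -0.0, -0.0]
contact_force: [0.4, -0.3, 0.4]
gripper_width: 0.0
gripper_force: 0.0
time: 11.92
position: [0.5344, -0.0003, 0.0213]
eef_rot: [0.011, 1.0, -0.0, 0.0]
contact_force: [-0.1, -0.1, 0.2]
gripper_width: 0.002
gripper_force: 0.0
time: 12.33
position: [0.5355, -0.0003, 0.0212]
eef_rot: [0.011, 1.0, -0.0, -0.001]
contact_force: [-2.1, 0.6, 3.1]
gripper_width: -0.001
gripper_force: 1.4
```

```bash
python3 -m crank '[[-0.1,0,0,0],[-0.2,0,0,0],[-0.2,0,0,0],[-0.2,0,0,0]]'
python3 -m crank '[[-0.1,0,0,0],[-0.2,0,0,0],[-0.2,0,0,0],[-0.2,0,0,0]]'
```

```text
time: 12.67
position: [0.5355, -0.0002, 0.0208]
eef_rot: [0.011, 1.0, -0.0, -0.002]
contact_force: [-7.6, -0.7, 5.0]
gripper_width: 0.001
gripper_force: 3.5
time: 13.0
position: [0.5356, -0.0002, 0.0205]
eef_rot: [0.011, 1.0, -0.0, -0.004]
contact_force: [-10.8, -0.4, 8.4]
gripper_width: 0.005
gripper_force: 5.4
```

```bash
python3 -m crank '[[3,0,0,0],[5,0,-3,0],[6,-2,-7,0],[7,-6,-11,-3],[8,-10,-13,-6],[9,-14,-13,-9],[10,-18,-13,-12],[11,-22,-13,-13.9],[12,-26,-13,-13.9],[12.7,-30,-13,-13.9],[12.7,-34,-13,-13.9],[12.7,-36.8,-13,-13.9],[12.7,-36.8,-13,-13.9],[12.7,-36.8,-13,-13.9],[12.7,-36.8,-13,-13.9]]' 0.85
python3 - <<'E'
from h import *
w,t=cam("wrist"),cam("top")
print(np.round(boards(t),3)); print(np.round(boards(w),3)); to(.401,-.365,.15,192.6)
a=cv2.resize(t["color"][150:330,240:480],None,fx=3.2,fy=3.2,interpolation=cv2.INTER_CUBIC)
cv2.imwrite("pics/p6.png",a[:,:,::-1])
E
```

```text
time: 14.25
position: [0.4049, -0.3654, 0.1511]
eef_rot: [-0.109, 0.994, 0.0, 0.0]
contact_force: [0.0, 1.0, 0.8]
gripper_width: 0.844
gripper_force: 0.0
[[ 4.20000e-01  2.76000e-01 -1.61750e+01  1.09000e-01  4.80000e-02
   2.05728e+02  2.80053e+02]
 [ 4.43000e-01 -3.56000e-01  1.27040e+01  9.70000e-02  4.90000e-02
   4.59320e+02  2.73220e+02]
 [ 6.07000e-01 -3.18000e-01  8.95800e+00  1.10000e-01  4.90000e-02
   4.45019e+02  2.10827e+02]
 [ 6.07000e-01  1.00000e-02  1.28900e+00  1.17000e-01  6.10000e-02
   3.15860e+02  2.06018e+02]
 [ 6.29000e-01  1.82000e-01 -1.29100e+00  1.32000e-01  5.00000e-02
   2.45806e+02  1.98610e+02]]
[[ 4.35000e-01 -3.57000e-01  1.27710e+01  1.10000e-01  4.70000e-02
   3.23829e+02  2.51218e+02]]
rows [ 0.41 -0.    0.12] 0.08 | now [ 0.405  -0.3641  0.1512] -167.32 F [ 0.2  0.2 -0.5] w 0.851 t 14.35
```

View pics/p6.png

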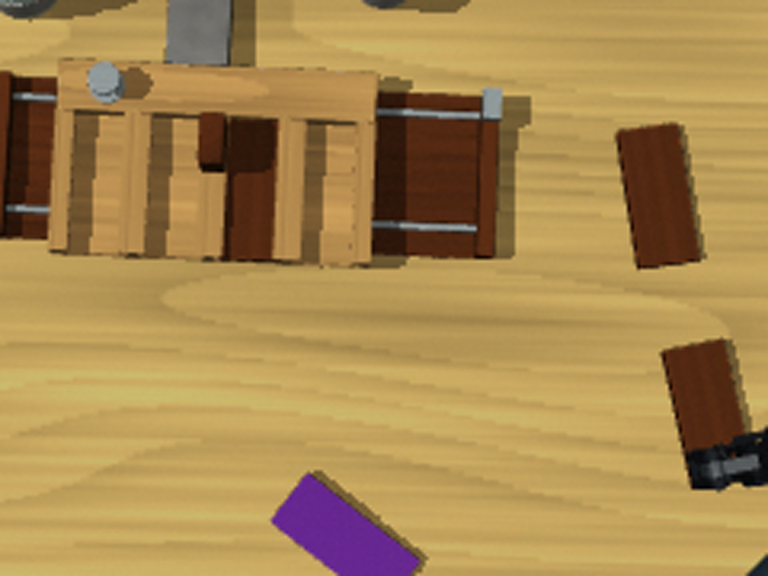

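```bash
python3 -m crank '[[0.3,0,4,0],[0.5,0,8,0],[0.6,0,11,0],[0.6,0,13,0],[0.6,0,14.5,0],[0.6,0,14.8,0],[0.6,0,14.8,0],[0.6,0,14.8,0]]' 0.8 40
python3 -m crank '[[0,0,0,0],[0,0,0,0],[0,0,0,0],[0,0,0,0],[0,0,0,0],[0,0,0,0],[0,0,0,0]]' 0.3 40
python3 -m crank '[[0,0,-2,0],[0,0,-5,0],[0,0,-8,0],[0,0,-8,0],[0,0,-8,0],[0,0,-8,0],[0,0,-8,0],[0,0,-8,0]]'
python3 - <<'E'
from h import *
w=cam("wrist"); s=arm.state(); cv2.imwrite("x.png",w["color"][:,:,::-1])
m=brown(w)[230:405,250:400]; ys,xs=np.nonzero(m); print(ys.min()+230, [ (np.nonzero(m[r])[0].min()+250,np.nonzero(m[r])[0].max()+250) for r in (45,55,65,120,150)])
x,y=.44,-.0004-.06+.021*.106; to(x-0.0015,y,.10,178.75)
E
```

```text
time: 15.02
position: [0.3997, -0.3664, 0.0043]
eef_rot: [-0.11, 0.994, -0.0, 0.0]
contact_force: [0.2, -0.7, -0.1]
gripper_width: 0.798
gripper_force: 0.0
time: 15.6
position: [0.4002, -0.3676, 0.0052]
eef_rot: [-0.11, 0.994, -0.001, 0.001]
contact_force: [-0.1, 0.6, 5.0]
gripper_width: 0.546
gripper_force: 40.6
time: 16.27
position: [0.3981, -0.3657, 0.0819]
eef_rot: [-0.11, 0.994, 0.001, -0.001]
contact_force: [-0.7, 0.4, -1.8]
gripper_width: 0.545
gripper_force: 41.7
267 [(np.int64(267), np.int64(378)), (np.int64(265), np.int64(380)), (np.int64(268), np.int64(379)), (np.int64(272), np.int64(388)), (np.int64(275), np.int64(374))]
rows [-10.64  29.14  -1.75] 13.85 | now [ 0.3982 -0.3658  0.082 ] -167.4 F [ 0.6  0.3 -0.8] w 0.54 t 16.3167
```

```bash
python3 -m crank '[[-1,3,-1.7,2],[-2.4,6.5,-1.7,5],[-3.8,10,-1.7,8],[-5.2,13.5,-1.7,12],[-6.6,17,-1.7,13.9],[-7.9,21,-1.7,13.9],[-9.2,25,-1.7,13.9],[-10.6,29.1,-1.7,13.9],[-10.6,29.1,-1.7,13.9],[-10.6,29.1,-1.7,13.9],[-10.6,29.1,-1.7,13.9],[-10.6,29.1,-1.7,13.9],[-10.6,29.1,-1.7,13.9],[-10.6,29.1,-1.7,13.9]]' | head -3
python3 - <<'E'
from h import *
to(.44,-.0604+.0022,.022,178.75)
E
```

```text
time: 17.48
position: [0.4389, -0.0609, 0.1002]
eef_rot: [0.013, 1.0, -0.0, -0.0]
rows [-0.1   0.27  7.82] -0.19 | now [ 0.4389 -0.0609  0.1002] 178.56 F [ 0.9 -0.2 -1.2] w 0.542 t 17.4833
```

```bash
python3 -m crank '[[-0.1,0.2,3,-0.2],[-0.1,0.2,6,-0.2],[-0.1,0.2,7.5,-0.2],[-0.1,0.2,7.8,-0.2],[-0.1,0.2,7.8,-0.2],[-0.1,0.2,7.8,-0.2],[-0.1,0.2,7.8,-0.2],[-0.1,0.2,7.8,-0.2],[-0.1,0.2,7.8,-0.2]]' | head -3
python3 - <<'E'
from h import *
to(.44,-.0604+.0022,.022,178.75)
E
```

```text
time: 18.23
position: [0.4411, -0.058, 0.0233]
eef_rot: [0.01, 1.0, -0.0, 0.001]
rows [ 0.11 -0.03  0.13] 0.14 | now [ 0.4411 -0.058   0.0233] 178.89 F [-0.1  0.1 -0.6] w 0.541 t 18.2333
```

```bash
python3 -m crank '[[-0.5,0,0,0],[-1,0,0,0],[-1.5,0,0,0],[-1.8,0,0,0],[-2.1,0,0,0],[-2.4,0,0,0],[-2.7,0,0,0],[-3,0,0,0],[-3,0,0,0],[-3,0,0,0]]'
```

```text
time: 19.07
position: [0.4553, -0.0556, 0.0179]
eef_rot: [0.01, 1.0, 0.001, -0.014]
contact_force: [-23.1, 0.9, 4.6]
gripper_width: 0.543
gripper_force: 43.2
```

```bash
python3 -m crank '[[1,0,0,0],[2,0,0,0],[3,0,0,0],[4,0,0,0],[6,0,0,0],[6,0,0,0],[6,0,0,0],[6,0,0,0],[6,0,0,0],[6,0,0,0],[6,0,0,0]]'
python3 - <<'E'
from h import *
to(.44,-.0604+.0022,.022,178.75)
t=cam("top");w=cam("wrist")
a=cv2.resize(t["color"][150:290,240:410],None,fx=4,fy=4,interpolation=cv2.INTER_CUBIC)
cv2.imwrite("pics/p7.png",a[:,:,::-1])
m=brown(w)[230:405,250:400]; ys,xs=np.nonzero(m); print(ys.min()+230, [ (np.nonzero(m[r])[0].min()+250,np.nonzero(m[r])[0].max()+250) for r in (45,55,65,120,150)])
E
```

```text
time: 19.98
position: [0.411, -0.0572, 0.0224]
eef_rot: [0.009, 1.0, -0.0, 0.0]
contact_force: [-0.2, 0.5, -1.3]
gripper_width: 0.54
gripper_force: 42.8
rows [-2.91 -0.04  0.05] 0.16 | now [ 0.411  -0.0572  0.0224] 178.91 F [-0.2  0.5 -1.3] w 0.54 t 19.9833
230 [(np.int64(265), np.int64(381)), (np.int64(266), np.int64(380)), (np.int64(267), np.int64(379)), (np.int64(270), np.int64(389)), (np.int64(273), np.int64(372))]
```

View pics/p7.png

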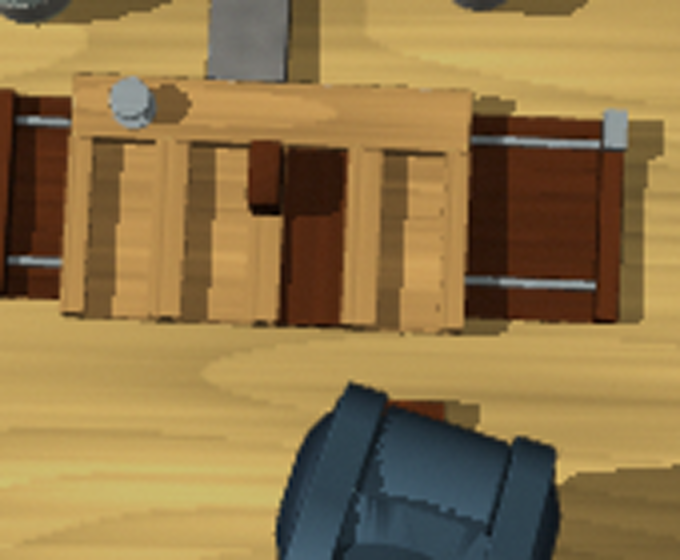

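Run:
```python
from h import *
t=cam("top")
f=lambda p,z: onz(t,np.array(p)/4+[240,150]-.4,z).round(4)[:,:2]
print("board R front",f([(446,402)],.032))
print("lips front",f([(283,322),(343,325),(378,326),(443,328),(465,330),(62,313)],.038))
h=cv2.cvtColor(t["color"],cv2.COLOR_RGB2HSV)
for r in (249,250,251,252,253): print(r,h[r,335:362,2].tolist(), h[r,345:356,0].tolist())
```

```text
board R front [[ 0.5008 -0.0845]]
lips front [[ 0.5474  0.0167]
 [ 0.5463 -0.0202]
 [ 0.5462 -0.0417]
 [ 0.5458 -0.0816]
 [ 0.5449 -0.0952]
 [ 0.5501  0.1532]]
249 [41, 52, 176, 176, 175, 177, 174, 173, 173, 172, 170, 171, 171, 170, 170, 169, 168, 168, 167, 166, 166, 166, 164, 164, 164, 164, 164] [21, 21, 20, 20, 20, 20, 20, 20, 21, 20, 20]
250 [43, 42, 110, 104, 104, 88, 86, 91, 81, 87, 84, 75, 74, 72, 92, 93, 108, 115, 172, 172, 171, 172, 171, 171, 169, 170, 170] [16, 17, 17, 18, 18, 19, 20, 20, 21, 20, 20]
251 [47, 46, 53, 40, 65, 81, 81, 85, 84, 83, 82, 78, 81, 86, 87, 91, 91, 107, 112, 112, 110, 109, 111, 115, 177, 177, 176] [11, 11, 11, 10, 11, 11, 18, 19, 20, 20, 20]
252 [39, 45, 32, 32, 33, 29, 39, 68, 86, 83, 82, 81, 83, 82, 83, 87, 92, 107, 110, 108, 107, 109, 109, 108, 120, 181, 181] [10, 10, 11, 10, 11, 11, 18, 19, 19, 20, 20]
253 [36, 34, 38, 40, 36, 36, 36, 35, 30, 39, 64, 83, 81, 82, 82, 84, 84, 113, 111, 113, 114, 112, 112, 120, 185, 188, 187] [11, 10, 11, 10, 10, 11, 19, 19, 20, 20, 20]
```

```bash
python3 -m crank '[[-1,0,-0.12,0],[-2,0,-0.12,0],[-3,0,-0.12,0],[-3,0,-0.12,0],[-3.3,0,-0.12,0],[-3.6,0,-0.12,0],[-3.9,0,-0.12,0],[-4.2,0,-0.12,0],[-4.5,0,-0.12,0],[-4.8,0,-0.12,0],[-5,0,-0.12,0],[-5,0,-0.12,0],[-5,0,-0.12,0]]'
```

```text
time: 21.22
position: [0.4601, -0.058, 0.0235]
eef_rot: [0.01, 1.0, 0.0, 0.0]
contact_force: [0.7, 0.2, -0.9]
gripper_width: 0.539
gripper_force: 42.8
```

```bash
python3 -m crank '[[-0.5,0,0,0],[-1,0,0,0],[-1.6,0,0,0],[-2.2,0,0,0],[-2.8,0,0,0],[-3.4,0,0,0],[-4,0,0,0],[-4.6,0,0,0],[-5.2,0,0,0],[-5.8,0,0,0],[-6.4,0,0,0],[-6.4,0,0,0],[-6.4,0,0,0]]'
```

```text
time: 22.3
position: [0.5244, -0.0593, 0.0235]
eef_rot: [0.01, 1.0, -0.0, 0.0]
contact_force: [0.1, 0.9, -0.8]
gripper_width: 0.543
gripper_force: 42.8
```

```bash
python3 -m crank '[[0,0,0,0],[0,0,0,0],[0,0,0,0],[0,0,0,0]]' 0.8 >/dev/null
python3 -m crank '[[1.5,0,0.1,0],[3,0,0.1,0],[4.5,0,0.2,0],[5,0,0.2,0],[5,0,0.2,0]]' >/dev/null
python3 -m crank '[[0,0,0,0],[0,0,0,0],[0,0,0,0],[0,0,0,0],[0,0,0,0],[0,0,0,0],[0,0,0,0],[0,0,0,0]]' 0 | head -2
python3 -m crank '[[-1,0,0,0],[-2,0,0,0],[-3,0,0,0],[-4,0,0,0],[-4.7,0,0,0],[-5.2,0,0,0],[-5.6,0,0,0],[-5.8,0,0,0],[-5.8,0,0,0]]' | sed -n '2p;4p'
python3 -m crank '[[-0.1,0,0,0],[-0.2,0,0,0],[-0.2,0,0,0],[-0.2,0,0,0]]'| sed -n '2p;4p'
python3 -m crank '[[-0.1,0,0,0],[-0.2,0,0,0],[-0.2,0,0,0],[-0.2,0,0,0]]'| sed -n '2p;4p'
python3 -m crank '[[-0.1,0,0,0],[-0.2,0,0,0],[-0.2,0,0,0],[-0.2,0,0,0]]'| sed -n '2p;4p'
```

```text
time: 23.72
position: [0.474, -0.0583, 0.0214]
position: [0.5323, -0.0594, 0.0214]
contact_force: [0.5, -0.3, -0.9]
position: [0.5338, -0.0594, 0.0215]
contact_force: [-0.6, 0.0, 0.0]
position: [0.534, -0.0594, 0.0212]
contact_force: [-5.2, 0.3, 3.3]
position: [0.5341, -0.0593, 0.0209]
contact_force: [-10.1, 0.0, 6.4]
```

```bash
python3 -m crank '[[3,0,0,0],[5,0,-3,0],[6,-2,-7,0],[6,-6,-11,-3],[5,-10,-13,-6],[3,-14,-13,-9],[1,-18,-13,-10],[-1,-22,-13,-10],[-3.8,-26.3,-13,-10],[-3.8,-26.3,-13,-10],[-3.8,-26.3,-13,-10],[-3.8,-26.3,-13,-10],[-3.8,-26.3,-13,-10],[-3.8,-26.3,-13,-10]]' 0.85 >/dev/null
python3 - <<'E'
from h import *
w,t=cam("wrist"),cam("top")
print(np.round(boards(t),3)); 
b=boards(w);print(np.round(b,3)); 
for x,y,a,*_ in b: to(x-.0365*np.cos(np.radians(a)),y-.0365*np.sin(np.radians(a)),.0025,180+a)
E
```

```text
[[ 4.20000e-01  2.76000e-01 -1.61750e+01  1.09000e-01  4.80000e-02
   2.05690e+02  2.80094e+02]
 [ 6.07000e-01  1.00000e-02  1.28900e+00  1.17000e-01  6.10000e-02
   3.15736e+02  2.05903e+02]
 [ 6.29000e-01  1.82000e-01 -1.52700e+00  1.32000e-01  5.00000e-02
   2.45791e+02  1.98697e+02]]
[[ 6.05000e-01 -3.18000e-01  9.22600e+00  1.10000e-01  4.70000e-02
   3.19662e+02  2.54888e+02]]
rows [ 0.22 -0.22 14.95] -0.25 | now [ 0.5706 -0.3217  0.152 ] -171.02 F [ 0.3 -0.4 -0.4] w 0.85 t 26.7333
```

```bash
python3 -m crank '[[0.1,-0.1,4,-0.2],[0.2,-0.2,8,-0.2],[0.2,-0.2,11,-0.2],[0.2,-0.2,13,-0.2],[0.2,-0.2,14.5,-0.2],[0.2,-0.2,14.9,-0.2],[0.2,-0.2,14.9,-0.2],[0.2,-0.2,14.9,-0.2]]' 0.8 40
python3 -m crank '[[0,0,0,0],[0,0,0,0],[0,0,0,0],[0,0,0,0],[0,0,0,0],[0,0,0,0],[0,0,0,0]]' 0.3 40
python3 -m crank '[[0,0,-2,0],[0,0,-5,0],[0,0,-8,0],[0,0,-10,0],[0,0,-10,0],[0,0,-10,0],[0,0,-10,0],[0,0,-10,0]]'
python3 - <<'E'
from h import *
w=cam("wrist")
m=brown(w)[230:405,250:400]; ys,xs=np.nonzero(m); print(ys.min()+230, [ (np.nonzero(m[r])[0].min()+250,np.nonzero(m[r])[0].max()+250) for r in (45,55,65,120,150)])
to(.44,.0296+.0022,.10,178.75)
E
```

```text
time: 27.4
position: [0.5698, -0.3253, 0.0038]
eef_rot: [-0.08, 0.997, -0.0, 0.001]
contact_force: [0.7, -0.1, -0.0]
gripper_width: 0.798
gripper_force: 0.0
time: 27.98
position: [0.5707, -0.3263, 0.0048]
eef_rot: [-0.079, 0.997, -0.001, 0.002]
contact_force: [-0.6, 1.0, 6.4]
gripper_width: 0.54
gripper_force: 41.5
time: 28.65
position: [0.568, -0.3247, 0.1006]
eef_rot: [-0.079, 0.997, 0.001, -0.001]
contact_force: [0.5, 0.2, -1.4]
gripper_width: 0.543
gripper_force: 41.4
266 [(np.int64(266), np.int64(380)), (np.int64(265), np.int64(380)), (np.int64(267), np.int64(379)), (np.int64(272), np.int64(398)), (np.int64(275), np.int64(374))]
rows [ 7.01 37.22  0.16] 10.35 | now [ 0.568  -0.3246  0.1005] -170.9 F [ 0.3  1.2 -0.1] w 0.544 t 28.7
```

```bash
python3 -m crank '[[2,3,0,1],[3.5,6.5,0,2],[4.5,10,0,4],[5.5,14,0,6],[6.5,18,0,8],[6.5,22,0,10.4],[6.5,26,0,10.4],[6.5,30,0,10.4],[6.5,34,0,10.4],[6.5,37,0,10.4],[6.5,40.2,0,10.4],[6.5,40.2,0,10.4],[6.5,40.2,0,10.4],[6.5,40.2,0,10.4],[6.5,40.2,0,10.4],[6.5,40.2,0,10.4],[6.5,40.2,0,10.4],[6.5,40.2,0,10.4]]' | head -3
python3 - <<'E'
from h import *
to(.44,.0618,.0235,178.75)
E
```

```text
time: 30.2
position: [0.4417, 0.0604, 0.1024]
eef_rot: [0.012, 1.0, -0.0, 0.0]
rows [0.18 0.14 7.89] -0.14 | now [0.4417 0.0604 0.1024] 178.61 F [ 0.3 -0.5 -0.9] w 0.539 t 30.2
```

```bash
python3 -m crank '[[0.1,0.1,3,-0.1],[0.1,0.1,6,-0.1],[0.1,0.1,7.5,-0.1],[0.1,0.1,7.8,-0.1],[0.1,0.1,7.8,-0.1],[0.1,0.1,7.8,-0.1],[0.1,0.1,7.8,-0.1],[0.1,0.1,7.8,-0.1],[0.1,0.1,7.8,-0.1],[0.1,0.1,7.8,-0.1],[0.1,0.1,7.8,-0.1]]' | head -3
python3 -m crank '[[0,0,0,0],[0,0,0,0],[0,0,0,0],[0,0,0,0]]'|sed -n 2p
```

```text
time: 31.12
position: [0.4409, 0.0622, 0.0249]
eef_rot: [0.01, 1.0, -0.0, 0.0]
position: [0.4405, 0.0622, 0.0244]
```

```bash
python3 -m crank '[[-0.5,0,0.05,0],[-1,0,0.05,0],[-1.3,0,0.05,0],[-1.5,0,0.05,0],[-1.7,0,0.05,0],[-1.9,0,0.05,0],[-2.1,0,0.05,0],[-2.1,0,0.05,0]]'
```

```text
time: 32.12
position: [0.4621, 0.0618, 0.024]
eef_rot: [0.01, 1.0, -0.0, 0.0]
contact_force: [0.1, 0.8, -0.8]
gripper_width: 0.542
gripper_force: 41.6
```

```bash
python3 -m crank '[[-0.5,0,0,0],[-1,0,0,0],[-1.6,0,0,0],[-2.2,0,0,0],[-2.8,0,0,0],[-3.4,0,0,0],[-4,0,0,0],[-4.6,0,0,0],[-5.2,0,0,0],[-5.8,0,0,0],[-6.3,0,0,0],[-6.3,0,0,0],[-6.3,0,0,0]]' | sed -n '2p;4p'
```

```text
position: [0.5248, 0.0604, 0.0239]
contact_force: [-0.6, -0.4, -1.4]
```

```bash
python3 -m crank '[[0,0,0,0],[0,0,0,0],[0,0,0,0],[0,0,0,0]]' 0.8 >/dev/null
python3 -m crank '[[1.5,0,0.1,0],[3,0,0.1,0],[4.5,0,0.2,0],[5,0,0.2,0],[5,0,0.2,0]]' >/dev/null
python3 -m crank '[[0,0,0,0],[0,0,0,0],[0,0,0,0],[0,0,0,0],[0,0,0,0],[0,0,0,0],[0,0,0,0],[0,0,0,0]]' 0 | head -2
python3 -m crank '[[-1,0,0,0],[-2,0,0,0],[-3,0,0,0],[-4,0,0,0],[-4.7,0,0,0],[-5.2,0,0,0],[-5.6,0,0,0],[-6,0,0,0],[-6,0,0,0]]' | sed -n '2p;4p'
python3 -m crank '[[-0.1,0,0,0],[-0.2,0,0,0],[-0.2,0,0,0],[-0.2,0,0,0]]'| sed -n '2p;4p'
python3 -m crank '[[-0.1,0,0,0],[-0.2,0,0,0],[-0.2,0,0,0],[-0.2,0,0,0]]'| sed -n '2p;4p'
python3 -m crank '[[-0.1,0,0,0],[-0.2,0,0,0],[-0.2,0,0,0],[-0.2,0,0,0]]'| sed -n '2p;4p'
```

```text
time: 34.62
position: [0.4746, 0.0615, 0.022]
position: [0.5351, 0.0602, 0.022]
contact_force: [0.8, 0.5, 0.4]
position: [0.5364, 0.0602, 0.0219]
contact_force: [-0.8, -0.3, -0.2]
position: [0.537, 0.0602, 0.0218]
contact_force: [-5.8, 1.5, 4.0]
position: [0.537, 0.0602, 0.0214]
contact_force: [-8.8, 0.3, 7.9]
```

```bash
python3 -m crank '[[3,0,0,0],[5,0,-3,0],[7,2,-7,2],[9,6,-11,5],[11,10,-13,9],[13,14,-13,13],[15,18,-13,14.9],[16,22.3,-13,14.9],[16,22.3,-13,14.9],[16,22.3,-13,14.9],[16,22.3,-13,14.9],[16,22.3,-13,14.9],[16,22.3,-13,14.9],[16,22.3,-13,14.9],[16,22.3,-13,14.9]]' 0.85 >/dev/null
python3 - <<'E'
from h import *
w,t=cam("wrist"),cam("top")
print(np.round(boards(t),3)); 
b=boards(w);print(np.round(b,3)); 
for x,y,a,*_ in b: to(x-.0365*np.cos(np.radians(a)),y-.0365*np.sin(np.radians(a)),.0025,180+a)
E
```

```text
[[ 6.29000e-01  1.82000e-01 -1.29100e+00  1.32000e-01  5.00000e-02
   2.45795e+02  1.98774e+02]]
[[ 5.98000e-01  3.90000e-02 -1.19570e+01  1.00000e-01  4.30000e-02
   1.75007e+02  4.36099e+02]
 [ 4.18000e-01  2.78000e-01 -1.56170e+01  1.09000e-01  4.70000e-02
   3.23724e+02  2.53262e+02]]
rows [-23.61 -18.08  14.94] -4.24 | now [0.3856 0.2856 0.1519] 163.8 F [-0.8  0.5 -0.5] w 0.849 t 37.7167
rows [ 0.35  0.09 14.94] -0.58 | now [0.3856 0.2856 0.1519] 163.8 F [-0.8  0.5 -0.5] w 0.849 t 37.7167
```

```bash
python3 -m crank '[[0.1,0,4,-0.4],[0.3,0,8,-0.4],[0.3,0,11,-0.4],[0.3,0,13,-0.4],[0.3,0,14.5,-0.4],[0.3,0,14.9,-0.4],[0.3,0,14.9,-0.4],[0.3,0,14.9,-0.4]]' 0.8 40
python3 -m crank '[[0,0,0,0],[0,0,0,0],[0,0,0,0],[0,0,0,0],[0,0,0,0],[0,0,0,0],[0,0,0,0]]' 0.3 40
python3 -m crank '[[0,0,-2,0],[0,0,-5,0],[0,0,-8,0],[0,0,-10,0],[0,0,-10,0],[0,0,-10,0],[0,0,-10,0],[0,0,-10,0]]'
python3 - <<'E'
from h import *
w=cam("wrist")
m=brown(w)[230:405,250:400]; ys,xs=np.nonzero(m); print(ys.min()+230, [ (np.nonzero(m[r])[0].min()+250,np.nonzero(m[r])[0].max()+250) for r in (45,55,65,120,150)])
to(.44,.1196+.0022,.10,178.75)
E
```

```text
time: 38.38
position: [0.3829, 0.2873, 0.0035]
eef_rot: [0.137, 0.991, 0.0, 0.0]
contact_force: [0.3, 0.2, 0.6]
gripper_width: 0.803
gripper_force: 0.0
time: 38.97
position: [0.3837, 0.2879, 0.0046]
eef_rot: [0.137, 0.991, 0.001, 0.001]
contact_force: [-0.3, -1.3, 6.2]
gripper_width: 0.542
gripper_force: 40.9
time: 39.63
position: [0.3813, 0.2866, 0.1018]
eef_rot: [0.137, 0.991, -0.001, -0.001]
contact_force: [0.6, -0.1, -1.1]
gripper_width: 0.548
gripper_force: 41.7
267 [(np.int64(267), np.int64(379)), (np.int64(266), np.int64(381)), (np.int64(267), np.int64(379)), (np.int64(270), np.int64(396)), (np.int64(273), np.int64(372))]
rows [-10.12 -14.28   0.17] -14.45 | now [0.3812 0.2866 0.1016] 164.3 F [-0.2 -0.3 -1. ] w 0.542 t 39.6833
```

```bash
python3 -m crank '[[0,-3,0,-2],[-2,-6,0,-5],[-4,-9,0,-8],[-6,-12,0,-11],[-8,-14,0,-14.4],[-10.1,-14.3,0,-14.4],[-10.1,-14.3,0,-14.4],[-10.1,-14.3,0,-14.4],[-10.1,-14.3,0,-14.4],[-10.1,-14.3,0,-14.4],[-10.1,-14.3,0,-14.4],[-10.1,-14.3,0,-14.4],[-10.1,-14.3,0,-14.4],[-10.1,-14.3,0,-14.4]]' | head -3
python3 - <<'E'
from h import *
to(.44,.1218,.0236,178.75)
E
```

```text
time: 40.85
position: [0.4406, 0.1226, 0.103]
eef_rot: [0.011, 1.0, -0.0, 0.0]
rows [ 0.06 -0.08  7.94] -0.01 | now [0.4406 0.1226 0.103 ] 178.74 F [ 0.3 -0.1 -0.3] w 0.544 t 40.85
```

```bash
python3 -m crank '[[0,0,3,0],[0,0,6,0],[0,0,7.5,0],[0,0,7.9,0],[0,0,7.9,0],[0,0,7.9,0],[0,0,7.9,0],[0,0,7.9,0],[0,0,7.9,0],[0,0,7.9,0],[0,0,7.9,0],[0,0,7.9,0],[0,0,7.9,0]]' | head -3
python3 -m crank '[[0,0,0,0],[0,0,0,0],[0,0,0,0],[0,0,0,0]]'|sed -n 2p
```

```text
time: 41.93
position: [0.4409, 0.1223, 0.0241]
eef_rot: [0.011, 1.0, -0.0, 0.0]
position: [0.4408, 0.1223, 0.0239]
```

```bash
python3 -m crank '[[-0.5,-0.04,0,0],[-1,-0.04,0,0],[-1.4,-0.04,0,0],[-1.6,-0.04,0,0],[-1.8,-0.04,0,0],[-2,-0.04,0,0],[-2.2,-0.04,0,0],[-2.4,-0.04,0,0],[-2.4,-0.04,0,0]]'
```

```text
time: 43.02
position: [0.4578, 0.1215, 0.0218]
eef_rot: [0.011, 1.0, 0.0, -0.006]
contact_force: [-11.4, 2.1, 2.5]
gripper_width: 0.547
gripper_force: 42.1
```

```bash
python3 -m crank '[[1,0,0,0],[2,0,0,0],[3,0,0,0],[4,0,0,0],[5,0,0,0],[5,0,0,0],[5,0,0,0],[5,0,0,0],[5,0,0,0],[5,0,0,0],[5,0,0,0]]' | sed -n '2,4p'
python3 - <<'E'
from h import *
t=cam("top");w=cam("wrist"); to(.44,.1218,.0236,178.75)
a=cv2.resize(t["color"][160:290,220:370],None,fx=4,fy=4,interpolation=cv2.INTER_CUBIC)
cv2.imwrite("pics/p8.png",a[:,:,::-1])
m=brown(w)[230:405,250:400]; ys,xs=np.nonzero(m); print(ys.min()+230, [ (np.nonzero(m[r])[0].min()+250,np.nonzero(m[r])[0].max()+250) for r in (45,55,65,120,150)])
E
```

```text
position: [0.4154, 0.1225, 0.024]
eef_rot: [0.011, 1.0, -0.0, 0.0]
contact_force: [0.7, -0.6, -1.1]
rows [-2.48 -0.01  0.04] -0.06 | now [0.4152 0.1224 0.024 ] 178.69 F [-0.4  0.6 -0.8] w 0.545 t 44.0333
267 [(np.int64(267), np.int64(379)), (np.int64(266), np.int64(381)), (np.int64(267), np.int64(379)), (np.int64(270), np.int64(388)), (np.int64(272), np.int64(371))]
```

View pics/p8.png

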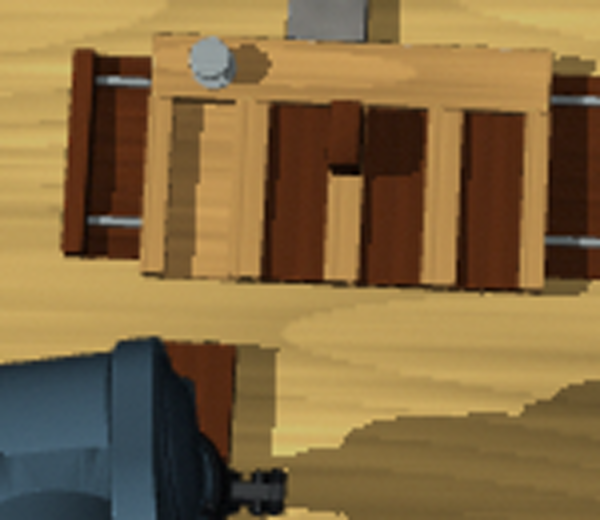

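Run:
```python
from h import *
t=cam("top")
f=lambda p,z: onz(t,np.array(p)/4+[220,160]-.4,z).round(4)[:,:2]
print("board R",f([(236,346),(231,420)],.033))
print("lips",f([(142,274),(166,277),(233,278),(262,279),(326,280),(360,282),(422,285),(458,287),(521,289),(546,290)],.038))
h=cv2.cvtColor(t["color"],cv2.COLOR_RGB2HSV)
for r in (246,248,250,255): print(r,h[r,268:292,2].tolist(),h[r,268:292,0].tolist())
for r in (222,225,228): print(r,h[r,252:292,2].tolist())
```

```text
board R [[0.5066 0.0942]
 [0.4609 0.0958]]
lips [[ 0.5495  0.1532]
 [ 0.5479  0.1383]
 [ 0.5482  0.0969]
 [ 0.5479  0.079 ]
 [ 0.5482  0.0395]
 [ 0.5474  0.0185]
 [ 0.5463 -0.0196]
 [ 0.5456 -0.0418]
 [ 0.5452 -0.0804]
 [ 0.5449 -0.0958]]
246 [90, 91, 92, 88, 87, 112, 104, 90, 89, 87, 90, 111, 109, 110, 108, 115, 174, 173, 173, 172, 173, 170, 170, 169] [11, 12, 12, 12, 11, 12, 12, 14, 14, 14, 15, 21, 20, 20, 19, 20, 20, 20, 20, 20, 20, 20, 20, 20]
248 [81, 85, 87, 86, 82, 81, 83, 83, 83, 83, 75, 87, 110, 109, 109, 107, 107, 108, 107, 106, 114, 181, 180, 176] [10, 11, 10, 11, 10, 10, 11, 10, 11, 11, 11, 19, 20, 19, 19, 20, 20, 20, 20, 20, 19, 20, 20, 21]
250 [83, 86, 87, 86, 80, 82, 82, 82, 84, 81, 50, 88, 114, 114, 113, 112, 112, 112, 111, 111, 119, 185, 186, 184] [10, 11, 10, 11, 10, 10, 10, 10, 10, 11, 12, 19, 20, 20, 20, 20, 20, 20, 21, 20, 20, 21, 21, 20]
255 [54, 84, 86, 84, 82, 82, 81, 83, 84, 82, 54, 118, 117, 115, 117, 117, 117, 116, 116, 116, 124, 195, 193, 194] [11, 11, 10, 11, 10, 10, 10, 11, 10, 10, 15, 20, 20, 20, 19, 20, 20, 20, 20, 20, 20, 21, 20, 20]
222 [74, 72, 87, 183, 175, 187, 185, 185, 180, 118, 117, 118, 118, 118, 119, 120, 127, 198, 198, 197, 197, 196, 196, 196, 195, 184, 185, 175, 184, 186, 185, 183, 181, 109, 48, 50, 83, 83, 81, 82]
225 [197, 196, 194, 185, 173, 188, 187, 185, 180, 102, 118, 119, 117, 116, 116, 124, 192, 191, 192, 191, 190, 191, 191, 191, 188, 184, 185, 174, 185, 186, 185, 185, 180, 78, 49, 49, 84, 87, 83, 81]
228 [195, 196, 191, 127, 63, 63, 65, 81, 89, 101, 117, 116, 116, 116, 116, 123, 192, 192, 192, 191, 190, 190, 188, 189, 183, 157, 184, 176, 188, 187, 186, 186, 179, 77, 48, 51, 83, 85, 82, 83]
```

```bash
python3 -m crank '[[-1,-0.08,0,0],[-2,-0.08,0,0],[-3,-0.08,0,0],[-3.5,-0.08,0,0],[-3.8,-0.08,0,0],[-4,-0.08,0,0],[-4.2,-0.08,0,0],[-4.4,-0.08,0,0],[-4.6,-0.08,0,0],[-4.6,-0.08,0,0]]'
```

```text
time: 44.92
position: [0.4575, 0.1206, 0.023]
eef_rot: [0.011, 1.0, 0.0, -0.003]
contact_force: [-5.8, 0.6, 0.2]
gripper_width: 0.545
gripper_force: 41.9
```

```bash
echo yminus; python3 -m crank '[[0.8,-0.08,0,0],[0.8,-0.08,0,0],[0.8,-0.08,0,0],[0.4,-0.08,0,0],[0.1,-0.08,0,0],[-0.1,-0.08,0,0],[-0.2,-0.08,0,0],[-0.2,-0.08,0,0]]' | sed -n '2p;4p'
echo zup; python3 -m crank '[[0.8,0.08,-0.08,0],[0.8,0.08,-0.08,0],[0.8,0.08,-0.08,0],[0.4,0.08,-0.08,0],[0.1,0.08,-0.08,0],[-0.1,0.08,-0.08,0],[-0.2,0.08,-0.08,0],[-0.2,0.08,-0.08,0]]' | sed -n '2p;4p'
```

```text
yminus
position: [0.4576, 0.1199, 0.0224]
contact_force: [-9.7, 2.1, 1.9]
zup
position: [0.4577, 0.1208, 0.0227]
contact_force: [-13.3, 2.2, 3.1]
```

```bash
echo zup2; python3 -m crank '[[1,0,-0.08,0],[1,0,-0.08,0],[1,0,-0.08,0],[0.7,0,-0.08,0],[0.5,0,-0.08,0],[0.3,0,-0.08,0],[0.2,0,-0.08,0],[0.2,0,-0.08,0]]' | sed -n '2p;4p'
echo zdown; python3 -m crank '[[0.8,0,0.24,0],[0.8,0,0.24,0],[0.8,0,0.24,0],[0.4,0,0.24,0],[0.2,0,0.24,0],[0,0,0.24,0],[0,0,0.24,0],[0,0,0.24,0]]' | sed -n '2p;4p'
echo yplus; python3 -m crank '[[0.8,0.12,-0.08,0],[0.8,0.12,-0.08,0],[0.8,0.12,-0.08,0],[0.4,0.12,-0.08,0],[0.2,0.12,-0.08,0],[0,0.12,-0.08,0],[0,0.12,-0.08,0],[0,0.12,-0.08,0]]' | sed -n '2p;4p'
```

```text
zup2
position: [0.4576, 0.1208, 0.024]
contact_force: [-10.8, 1.2, 2.0]
zdown
position: [0.4577, 0.1207, 0.0217]
contact_force: [-9.9, 1.3, 1.2]
yplus
position: [0.458, 0.122, 0.0225]
contact_force: [-9.4, 2.7, 0.9]
```

```bash
python3 -m crank '[[1,-0.06,0,-1.2],[1,-0.06,0,-1.2],[1,-0.06,0,-1.2],[1,-0.06,0,-1.2],[0.7,-0.06,0,-1.2],[0.4,-0.06,0,-1.2],[0.2,-0.06,0,-1.2],[0,-0.06,0,-1.2],[-0.2,-0.06,0,-1.2],[-0.2,-0.06,0,-1.2]]' | sed -n '2,4p'
```

```text
position: [0.4656, 0.1211, 0.024]
eef_rot: [0.001, 1.0, -0.0, 0.0]
contact_force: [0.2, 0.7, -0.5]
```

```bash
python3 -m crank '[[-0.5,-0.01,0,0],[-1,-0.02,0,0],[-1.6,-0.03,0,0],[-2.2,-0.05,0,0],[-2.8,-0.06,0,0],[-3.4,-0.07,0,0],[-4,-0.08,0,0],[-4.6,-0.1,0,0],[-5.2,-0.11,0,0],[-5.8,-0.12,0,0],[-6,-0.12,0,0],[-6,-0.12,0,0],[-6,-0.12,0,0]]' | sed -n '2p;4p'
```

```text
position: [0.5254, 0.1199, 0.0241]
contact_force: [1.1, 1.6, -0.9]
```

```bash
python3 -m crank '[[0,0,0,0],[0,0,0,0],[0,0,0,0],[0,0,0,0]]' 0.8 >/dev/null
python3 -m crank '[[1.5,0,0.1,1.2],[3,0,0.1,1.2],[4.5,0.1,0.2,1.2],[5,0.1,0.2,1.2],[5,0.1,0.2,1.2]]' >/dev/null
python3 -m crank '[[0,0,0,0],[0,0,0,0],[0,0,0,0],[0,0,0,0],[0,0,0,0],[0,0,0,0],[0,0,0,0],[0,0,0,0]]' 0 | head -2
python3 -m crank '[[-1,0,0,0],[-2,0,0,0],[-3,0,0,0],[-4,0,0,0],[-4.7,0,0,0],[-5.2,0,0,0],[-5.6,0,0,0],[-6.1,0,0,0],[-6.1,0,0,0]]' | sed -n '2p;4p'
python3 -m crank '[[-0.1,0,0,0],[-0.2,0,0,0],[-0.2,0,0,0],[-0.2,0,0,0]]'| sed -n '2p;4p'
python3 -m crank '[[-0.1,0,0,0],[-0.2,0,0,0],[-0.2,0,0,0],[-0.2,0,0,0]]'| sed -n '2p;4p'
python3 -m crank '[[-0.1,0,0,0],[-0.2,0,0,0],[-0.2,0,0,0],[-0.2,0,0,0]]'| sed -n '2p;4p'
```

```text
time: 51.58
position: [0.4749, 0.1209, 0.0219]
position: [0.5368, 0.1194, 0.022]
contact_force: [0.3, 0.9, -0.6]
position: [0.5377, 0.1194, 0.022]
contact_force: [-0.9, 0.2, -0.2]
position: [0.5384, 0.1194, 0.0217]
contact_force: [-4.5, -0.4, 3.9]
position: [0.5384, 0.1194, 0.0214]
contact_force: [-9.0, 0.1, 6.9]
```

```bash
python3 -m crank '[[3,0,0,0],[3,0,-3,0],[3,0,-7,0],[1,-1,-11,0],[-2,-2,-13,0],[-5,-4,-13,0],[-8.4,-4,-13,0],[-8.4,-4,-13,0],[-8.4,-4,-13,0],[-8.4,-4,-13,0],[-8.4,-4,-13,0],[-8.4,-4,-13,0]]' | sed -n '2p;4p'
python3 - <<'E'
from h import *
to(.625,.078,.058,178.75); w=cam("wrist"); t=cam("top")
a=w["color"]; b=cv2.resize(t["color"][160:280,160:420],None,fx=2.4,fy=2.4)
c=np.zeros((288,640,3),np.uint8); c[:,:624]=b
cv2.imwrite("pics/p9.png",np.vstack([a[120:430],c])[:,:,::-1])
E
```

```text
position: [0.6238, 0.0779, 0.1522]
contact_force: [-0.0, 0.7, -1.1]
rows [-0.12  0.01  9.42] -0.01 | now [0.6238 0.0779 0.1522] 178.74 F [-0.   0.7 -1.1] w 0.001 t 54.3333
```

View pics/p9.png

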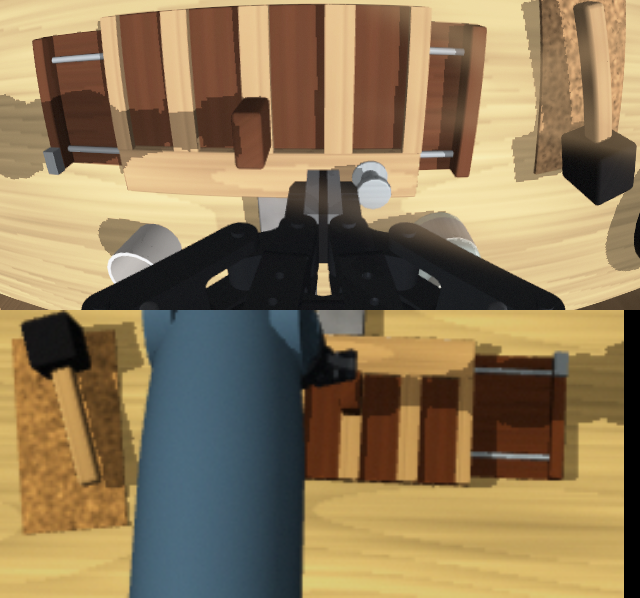

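```bash
python3 -m crank '[[-0.1,0,3,0],[-0.1,0,6,0],[-0.1,0,8,0],[-0.1,0,9.4,0],[-0.1,0,9.4,0],[-0.1,0,9.4,0],[-0.1,0,9.4,0]]' | sed -n '2p;4p'
python3 -m crank '[[0,-0.4,0,0],[0,-0.8,0,0],[0,-1.2,0,0],[0,-1.6,0,0],[0,-2,0,0],[0,-2.4,0,0],[0,-2.8,0,0],[0,-3.2,0,0],[0,-3.6,0,0],[0,-4,0,0],[0,-4.4,0,0],[0,-4.8,0,0],[0,-5.2,0,0],[0,-5.6,0,0],[0,-6,0,0]]' | sed -n '2p;4p'
python3 -m crank '[[0,-0.5,0,0],[0,-1,0,0],[0,-1.5,0,0],[0,-2,0,0],[0,-2.3,0,0],[0,-2.6,0,0]]' | sed -n '2p;4p'
```

```text
position: [0.6266, 0.0776, 0.0594]
contact_force: [0.9, -0.1, 0.9]
position: [0.6246, 0.0189, 0.0582]
contact_force: [0.0, 4.7, 1.0]
position: [0.624, -0.0076, 0.0582]
contact_force: [0.0, 5.5, 2.8]
```

```bash
python3 -m crank '[[0,-0.4,0,0],[0,-0.8,0,0],[0,-1.2,0,0],[0,-1.5,0,0],[0,-1.7,0,0],[0,-1.7,0,0]]' | sed -n '2p;4p'
python3 -m crank '[[0,-0.2,0,0],[0,-0.4,0,0],[0,-0.6,0,0],[0,-0.6,0,0]]' | sed -n '2p;4p'
python3 -m crank '[[0,-0.2,0,0],[0,-0.4,0,0],[0,-0.6,0,0],[0,-0.6,0,0]]' | sed -n '2p;4p'
```

```text
position: [0.6238, -0.0097, 0.0585]
contact_force: [2.1, 42.4, 5.2]
position: [0.6238, -0.0098, 0.0586]
contact_force: [2.0, 56.7, 6.8]
position: [0.6237, -0.0099, 0.0588]
contact_force: [2.9, 71.6, 9.4]
```

```bash
python3 -m crank '[[0,1,0,0],[0,2,0,0],[0,3.2,0,0],[0,4.2,0,0],[0,4.2,-4,0],[0,4.2,-8,0],[4,2,-11,0],[8,-2,-13,0],[12,-6,-13,0],[16,-10,-13,0],[18,-14,-13,0],[20,-18,-13,0],[20,-22,-13,0],[20,-22,-13,0],[20,-22,-13,0],[20,-22,-13,0],[20,-22,-13,0]]' | sed -n '2p;4p'
python3 - <<'E'
from h import *
t=cam("top"); s=cam("scene"); cv2.imwrite("t10.png",t["color"][:,:,::-1]); cv2.imwrite("s10.png",s["color"][:,:,::-1])
h=cv2.cvtColor(t["color"],cv2.COLOR_RGB2HSV)
# dark wood vs light wood along carriage back strip and along bed row
for r in (184,215): print(r,[(c,*h[r,c].tolist()) for c in range(232,404,3)])
# black head in both views, light handle
for n,d in (("t",t),("s",s)):
    m=cv2.inRange(cv2.cvtColor(d["color"],cv2.COLOR_RGB2HSV),(0,0,0),(180,255,45))
    for c in cv2.findContours(m,cv2.RETR_EXTERNAL,cv2.CHAIN_APPROX_NONE)[0]:
        if 150<cv2.contourArea(c)<2500:
            (x,y),_,_=cv2.minAreaRect(c); print(n,cv2.contourArea(c),round(x),round(y),cv2.boundingRect(c),onz(d,[(x,y)],.055).round(3))
E
```

```text
position: [0.4175, -0.2543, 0.188]
contact_force: [-0.5, -0.6, 0.0]
184 [(232, 20, 135, 183), (235, 20, 135, 185), (238, 11, 198, 90), (241, 11, 201, 90), (244, 10, 193, 41), (247, 11, 197, 48), (250, 10, 199, 82), (253, 9, 197, 83), (256, 10, 198, 80), (259, 11, 209, 78), (262, 10, 199, 78), (265, 10, 196, 78), (268, 11, 202, 77), (271, 11, 199, 77), (274, 10, 195, 77), (277, 11, 203, 83), (280, 10, 203, 83), (283, 18, 144, 179), (286, 18, 147, 180), (289, 17, 143, 182), (292, 18, 147, 181), (295, 18, 144, 181), (298, 18, 143, 176), (301, 17, 147, 174), (304, 17, 146, 173), (307, 18, 148, 171), (310, 17, 147, 168), (313, 18, 147, 167), (316, 17, 146, 164), (319, 17, 147, 167), (322, 18, 148, 165), (325, 17, 145, 163), (328, 17, 149, 163), (331, 17, 146, 162), (334, 17, 146, 162), (337, 17, 148, 162), (340, 17, 144, 163), (343, 18, 146, 162), (346, 18, 145, 163), (349, 18, 145, 163), (352, 17, 146, 166), (355, 17, 146, 166), (358, 18, 147, 167), (361, 17, 148, 171), (364, 17, 147, 173), (367, 18, 147, 174), (370, 18, 148, 178), (373, 18, 145, 179), (376, 18, 142, 181), (379, 18, 146,
[... 1734 characters left out ...]
74 0.44  0.055]]
t 372.0 16 11 (0, 0, 34, 23) [[1.095 0.785 0.055]]
s 177.5 20 464 (15, 448, 11, 32) [[ 0.814 -0.781  0.055]]
s 404.5 6 450 (0, 420, 12, 60) [[ 0.77  -0.803  0.055]]
s 285.5 553 416 (537, 392, 35, 53) [[1.193 0.128 0.055]]
s 598.0 579 267 (553, 247, 46, 35) [[0.887 0.567 0.055]]
s 1241.0 217 190 (193, 158, 48, 62) [[ 0.004 -0.132  0.055]]
s 843.0 36 143 (11, 80, 48, 127) [[-0.735 -0.637  0.055]]
s 1488.5 17 140 (0, 68, 47, 143) [[-0.803 -0.703  0.055]]
s 375.5 315 72 (309, 38, 18, 69) [[-1.033  0.793  0.055]]
s 322.0 4 45 (0, 18, 15, 55) [[-2.582 -0.691  0.055]]
s 1979.5 579 20 (506, 0, 134, 68) [[-1.192  3.062  0.055]]
s 506.5 316 14 (306, 0, 22, 29) [[-2.402  1.53   0.055]]
```

Run:
```python
import cv2,numpy as np
t=cv2.imread("t10.png"); h=cv2.cvtColor(t,cv2.COLOR_BGR2HSV)
for r in list(range(160,192,4))+list(range(192,244,6)): print(r,"V",h[r,166:214,2][::1].tolist())
for r in (204,216): print(r,"S",h[r,172:210,1].tolist(),"H",h[r,172:210,0].tolist())
m=cv2.inRange(h,(80,0,90),(110,60,255)); 
for c in cv2.findContours(m[160:200,250:390],cv2.RETR_EXTERNAL,cv2.CHAIN_APPROX_NONE)[0]:
    if cv2.contourArea(c)>20: print("grey",cv2.boundingRect(c),cv2.minEnclosingCircle(c))
```

```text
160 V [184, 184, 184, 184, 186, 186, 185, 187, 187, 188, 188, 189, 188, 191, 190, 189, 191, 190, 189, 141, 107, 151, 193, 195, 194, 196, 195, 195, 195, 195, 196, 197, 196, 197, 199, 196, 197, 199, 198, 199, 199, 201, 200, 200, 199, 200, 201, 200]
164 V [184, 183, 183, 181, 134, 96, 64, 43, 25, 26, 22, 18, 18, 19, 18, 19, 20, 19, 21, 17, 17, 16, 9, 6, 27, 105, 185, 184, 183, 184, 184, 185, 185, 187, 186, 186, 186, 184, 187, 187, 187, 188, 188, 189, 188, 188, 190, 188]
168 V [182, 182, 176, 18, 19, 19, 19, 17, 20, 20, 20, 19, 18, 15, 17, 18, 19, 17, 17, 17, 21, 19, 18, 8, 1, 9, 6, 10, 57, 109, 110, 110, 113, 113, 113, 113, 106, 107, 100, 101, 102, 89, 114, 115, 116, 116, 115, 118]
172 V [162, 157, 147, 144, 21, 18, 19, 20, 20, 19, 18, 17, 20, 17, 19, 20, 19, 17, 18, 19, 17, 18, 16, 16, 10, 4, 8, 6, 9, 42, 77, 73, 73, 80, 83, 78, 77, 83, 84, 88, 87, 83, 99, 117, 116, 116, 117, 118]
176 V [151, 170, 180, 157, 145, 21, 20, 20, 19, 19, 18, 18, 19, 20, 18, 18, 19, 19, 18, 18, 19, 18, 19, 19, 16, 8, 4, 5, 4, 12, 55, 84, 82, 88, 89, 92, 105, 102, 91, 92, 98, 92, 82, 119, 120, 120, 121, 122]
1
[... 2850 characters left out ...]
 145, 146, 146, 147, 149, 148, 145, 162, 165, 169, 171, 167, 173, 166, 167, 167, 166, 169, 165, 167, 171, 174] H [17, 16, 16, 16, 17, 17, 17, 17, 16, 16, 16, 16, 16, 17, 18, 18, 18, 18, 17, 18, 18, 18, 18, 17, 16, 16, 17, 16, 16, 16, 15, 16, 15, 15, 15, 16, 16, 17]
216 S [168, 169, 169, 169, 169, 166, 165, 165, 168, 161, 165, 168, 166, 164, 169, 164, 164, 145, 144, 148, 148, 145, 145, 146, 151, 147, 155, 169, 167, 169, 168, 174, 167, 165, 166, 162, 164, 171] H [16, 16, 17, 17, 16, 17, 17, 16, 17, 17, 16, 16, 16, 16, 16, 16, 16, 18, 18, 17, 17, 18, 18, 18, 17, 17, 16, 17, 16, 16, 16, 17, 15, 16, 16, 15, 16, 16]
grey (43, 11, 10, 12) ((47.57692337036133, 16.653846740722656), 5.869738578796387)
```

Run:
```python
from h import *
t=cam("top")
H=onz(t,[(190.3,204),(193.2,216),(196,228)],.048); print("handle",H.round(4))
d=H[0]-H[2]; a=np.degrees(np.arctan2(d[1],d[0])); print("yaw",a)
h=cv2.cvtColor(t["color"],cv2.COLOR_RGB2HSV); m=cv2.inRange(h[:,:,2],0,40)
m[:155]=0; m[195:]=0; m[:,:160]=0; m[:,205:]=0
m=cv2.inRange(h[:,:,2],13,40)&m   # top face of the head is the brighter black
c=max(cv2.findContours(m,cv2.RETR_EXTERNAL,cv2.CHAIN_APPROX_NONE)[0],key=cv2.contourArea)
P=onz(t,c.reshape(-1,2),.070)[:,:2].astype(np.float32); R_=cv2.minAreaRect(P); print("head",R_)
print("peg",onz(t,[(297.9,176.2)],.066).round(4))
for g in (.05,.09): print("handle at",g, (np.array(R_[0])-g*np.array([np.cos(np.radians(a)),np.sin(np.radians(a))])).round(4))
to(.62,.32,.19,193.5)
```

```text
handle [[0.6047 0.3141 0.048 ]
 [0.575  0.3055 0.048 ]
 [0.5454 0.2972 0.048 ]]
yaw 15.930348162146872
head ((0.6803436279296875, 0.33246877789497375), (0.04853925481438637, 0.05740567296743393), 16.72391700744629)
peg [[0.6755 0.0493 0.066 ]]
handle at 0.05 [0.6323 0.3187]
handle at 0.09 [0.5938 0.3078]
rows [-18.9   57.64  -0.21] -14.75 | now [ 0.4184 -0.2522  0.1879] 178.75 F [ 0.  -0.1 -0.2] w 0.002 t 59.5
```

```bash
python3 -m crank '[[-1,4,0,0],[-2,8,0,0],[-3.5,12,0,0],[-5,16,0,0],[-6.5,20,0,0],[-8,24,0,0],[-9.5,28,0,0],[-11,32,0,0],[-12.5,36,0,-4],[-14,40,0,-8],[-15.5,44,0,-12],[-17,48,0,-16],[-18.5,52,0,-17.2],[-20.2,57.6,0.5,-17.2],[-20.2,57.6,1.8,-17.2],[-20.2,57.6,1.8,-17.2],[-20.2,57.6,1.8,-17.2],[-20.2,57.6,1.8,-17.2],[-20.2,57.6,1.8,-17.2],[-20.2,57.6,1.8,-17.2]]' 0.6 100
python3 - <<'E'
from h import *
w=cam("wrist"); to(.633,.319,.17,196); cv2.imwrite("w11.png",w["color"][:,:,::-1])
h=cv2.cvtColor(w["color"],cv2.COLOR_RGB2HSV)
p=pix(w,[(.545,.2972,.048),(.575,.3055,.048),(.6047,.3141,.048)]); print(p.round(1))
for x,y in p: 
    r=int(round(y)); print(r,[(c,*h[r,c].tolist()) for c in range(int(x)-36,int(x)+36,3)])
E
```

```text
time: 61.17
position: [0.6334, 0.3174, 0.1712]
eef_rot: [-0.138, 0.99, -0.0, 0.001]
contact_force: [0.1, 0.7, -0.2]
gripper_width: 0.601
gripper_force: 0.0
rows [0.01 0.17 0.12] -0.18 | now [0.6335 0.3173 0.1712] -164.18 F [ 0.3 -0.2 -0.2] w 0.597 t 61.2167
[[329.1 101.7]
 [328.7 145.3]
 [328.7 187.8]]
102 [(293, 19, 92, 155), (296, 16, 115, 115), (299, 15, 116, 112), (302, 15, 113, 124), (305, 16, 115, 111), (308, 16, 118, 117), (311, 16, 114, 130), (314, 16, 116, 128), (317, 16, 98, 114), (320, 16, 101, 172), (323, 16, 102, 208), (326, 16, 102, 211), (329, 16, 103, 216), (332, 16, 102, 213), (335, 16, 101, 212), (338, 16, 100, 207), (341, 16, 100, 215), (344, 16, 102, 215), (347, 16, 106, 161), (350, 15, 114, 205), (353, 15, 114, 188), (356, 16, 114, 179), (359, 15, 114, 163), (362, 15, 114, 193)]
145 [(292, 16, 117, 118), (295, 14, 116, 128), (298, 15, 117, 111), (301, 16, 118, 104), (304, 16, 116, 110), (307, 15, 115, 129), (310, 15, 117, 135), (313, 15, 116, 110), (316, 15, 113, 111), (319, 16, 101, 149), (322, 16, 100, 206), (325, 17, 102, 213), (328, 17, 99, 218), (331, 17, 101, 220), (334, 16, 99, 220), (337, 16, 100, 216), (340, 16, 100, 219), (343, 17, 98, 223), (346, 16, 101, 201), (349, 15, 115, 164), (352, 15, 115, 210), (355, 15, 115, 208), (358, 15, 115, 215), (361, 15, 116, 213)]
188 [(292, 15, 116, 114), (295, 15, 117, 113), (298, 15, 116, 103), (301, 16, 114, 103), (304, 15, 119, 116), (307, 15, 115, 124), (310, 15, 114, 121), (313, 15, 117, 129), (316, 15, 116, 139), (319, 17, 102, 140), (322, 16, 101, 199), (325, 16, 100, 216), (328, 17, 99, 220), (331, 17, 98, 223), (334, 17, 99, 223), (337, 16, 100, 221), (340, 16, 99, 221), (343, 17, 99, 225), (346, 16, 102, 208), (349, 15, 114, 199), (352, 15, 114, 208), (355, 15, 116, 194), (358, 15, 116, 170), (361, 15, 115, 157)]
```

```bash
python3 -m crank '[[0,0.6,3,0],[0,0.6,6,0],[0,0.6,9,0],[0,0.6,11,0],[0,0.6,13,0],[0,0.6,14.5,0],[0,0.6,15.2,0],[0,0.6,15.2,0],[0,0.6,15.2,0],[0,0.6,15.2,0]]' 0.6 110
python3 -m crank '[[0,0,0,0],[0,0,0,0],[0,0,0,0],[0,0,0,0],[0,0,0,0],[0,0,0,0],[0,0,0,0],[0,0,0,0]]' 0.05 110
python3 -m crank '[[0,0,-1.5,0],[0,0,-3,0],[0,0,-5,0],[0,0,-8,0],[0,0,-11,0],[0,0,-13,0],[0,0,-13,0],[0,0,-13,0],[0,0,-13,0],[0,0,-13,0]]'
```

```text
time: 62.05
position: [0.633, 0.3243, 0.0198]
eef_rot: [-0.138, 0.99, 0.0, 0.001]
contact_force: [-1.6, -0.1, 0.5]
gripper_width: 0.597
gripper_force: 0.0
time: 62.72
position: [0.6325, 0.3246, 0.0195]
eef_rot: [-0.138, 0.99, 0.0, 0.001]
contact_force: [-1.5, -1.4, 5.8]
gripper_width: 0.239
gripper_force: 107.5
time: 63.55
position: [0.6299, 0.3234, 0.1447]
eef_rot: [-0.138, 0.99, -0.001, -0.003]
contact_force: [-0.4, 0.5, -3.7]
gripper_width: 0.238
gripper_force: 107.7
```

```bash
python3 -m crank '[[0.5,-2,0,1],[1.2,-4,0,2.5],[2,-6.5,0,4],[2.8,-9,0,5.5],[3.5,-11.5,0,7],[4.3,-14,0,8.5],[5,-16.5,0,10],[5.8,-19,0,11.5],[6.6,-21.5,0,13],[7.2,-24,0,14.5],[7.9,-26.2,0,15.8],[7.9,-26.2,0,15.8],[7.9,-26.2,0,15.8],[7.9,-26.2,0,15.8],[7.9,-26.2,0,15.8],[7.9,-26.2,0,15.8]]'
python3 - <<'E'
from h import *
to(.625,.05,.10,180); w=cam("wrist"); s=cam("scene"); cv2.imwrite("w12.png",w["color"][:,:,::-1]); cv2.imwrite("s12.png",s["color"][:,:,::-1])
hs=cv2.cvtColor(s["color"],cv2.COLOR_RGB2HSV)
# mallet head in the scene view, carriage peg
p=pix(s,[(.676,.05,.066),(.676,.05,.13),(.701,.025,.125),(.651,.075,.19),(.701,.075,.125)]); print(p.round(1))
m=cv2.inRange(hs,(0,0,0),(180,255,45)); m[:120]=0; m[330:]=0; m[:,:250]=0; m[:,480:]=0
for c in cv2.findContours(m,cv2.RETR_EXTERNAL,cv2.CHAIN_APPROX_NONE)[0]:
    if cv2.contourArea(c)>60: print(cv2.contourArea(c),cv2.boundingRect(c))
g=cv2.inRange(hs,(80,0,90),(120,70,255)); g[:200]=0; g[300:]=0; g[:,:300]=0; g[:,400:]=0
for c in cv2.findContours(g,cv2.RETR_EXTERNAL,cv2.CHAIN_APPROX_NONE)[0]:
    if cv2.contourArea(c)>10: print("grey",cv2.contourArea(c),cv2.boundingRect(c))
E
```

```text
time: 64.88
position: [0.6272, 0.0516, 0.1474]
eef_rot: [-0.002, 1.0, 0.0, -0.0]
contact_force: [0.1, -0.4, -2.9]
gripper_width: 0.237
gripper_force: 108.2
rows [ 0.21 -0.16  4.74] 0.19 | now [0.6272 0.0516 0.1474] -179.81 F [ 0.1 -0.4 -2.9] w 0.237 t 64.8833
[[371.4 278.4]
 [372.6 258.1]
 [369.5 267.8]
 [376.7 230.4]
 [386.5 262. ]]
grey 12.0 (369, 278, 8, 4)
```

```bash
python3 -m crank '[[0.1,-0.1,2,0],[0.1,-0.1,4,0],[0.1,-0.1,5.3,0],[0.1,-0.1,5.3,0],[0.1,-0.1,5.3,0],[0.1,-0.1,5.3,0]]'| sed -n '2,4p'
python3 -m crank '[[0,0,0.3,0],[0,0,0.6,0],[0,0,0.9,0],[0,0,1.2,0],[0,0,1.5,0],[0,0,1.5,0]]'| sed -n '2,4p'
python3 -m crank '[[0,0,0.2,0],[0,0,0.4,0],[0,0,0.6,0],[0,0,0.8,0],[0,0,0.8,0]]'| sed -n '2,4p'
```

```text
position: [0.6272, 0.0498, 0.096]
eef_rot: [-0.001, 1.0, -0.0, 0.001]
contact_force: [-0.5, -0.3, -4.1]
position: [0.6267, 0.0495, 0.0802]
eef_rot: [-0.001, 1.0, -0.0, 0.0]
contact_force: [-0.4, -0.2, -1.9]
position: [0.6266, 0.0495, 0.0727]
eef_rot: [-0.001, 1.0, -0.0, 0.0]
contact_force: [-3.2, -0.9, 3.8]
```

```bash
for i in 1; do python3 -m crank '[[0,0,0.2,0],[0,0,0.4,0],[0,0,0.6,0],[0,0,0.6,0]]'| sed -n '2,4p'
python3 -m crank '[[0,0,0.2,0],[0,0,0.4,0],[0,0,0.6,0],[0,0,0.6,0]]'| sed -n '2,4p'
python3 -m crank '[[0,0,0.2,0],[0,0,0.4,0],[0,0,0.4,0]]'| sed -n '2,4p'; done
```

```text
position: [0.6266, 0.0495, 0.0667]
eef_rot: [-0.001, 1.0, -0.0, 0.0]
contact_force: [-3.2, -0.7, 4.8]
position: [0.6265, 0.0495, 0.0655]
eef_rot: [-0.001, 1.0, -0.0, 0.001]
contact_force: [-17.0, -0.4, 30.9]
position: [0.6265, 0.0497, 0.0639]
eef_rot: [-0.001, 1.0, -0.0, 0.002]
contact_force: [-23.7, -1.0, 44.5]
```

```bash
python3 -m crank '[[0,0,-2,0],[0,0,-4,0],[0,0,-7,0],[0,0,-9.5,0],[0,0,-9.5,0],[0,0,-9.5,0],[0.5,2.5,-9.5,-1],[1,5,-9.5,-2],[1.5,8,-9.5,-3],[2,11,-9.5,-4],[2.5,14,-9.5,-5],[3,17,-9.5,-6],[3.6,20,-9.5,-8],[3.6,23,-9.5,-10],[3.6,25.5,-9.5,-10],[3.6,27.3,-9.5,-10],[3.6,27.3,-9.5,-10],[3.6,27.3,-9.5,-10],[3.6,27.3,-9.5,-10],[3.6,27.3,-9.5,-10]]' | sed -n '2,4p'
python3 - <<'E'
from h import *
to(.59,.323,.028,190)
t=cam("top"); h=cv2.cvtColor(t["color"],cv2.COLOR_RGB2HSV)
print("row184",[(c,int(h[184,c,2])) for c in (278,280,281,282,283,380,381,382,383,384)])
m=cv2.inRange(h,(80,0,90),(110,60,255))[160:200,280:320]
for c in cv2.findContours(m,cv2.RETR_EXTERNAL,cv2.CHAIN_APPROX_NONE)[0]:
    if cv2.contourArea(c)>20: print("peg",cv2.boundingRect(c),cv2.minEnclosingCircle(c))
E
```

```text
position: [0.5895, 0.3211, 0.1495]
eef_rot: [-0.087, 0.996, -0.001, -0.001]
contact_force: [-0.2, 0.0, -3.9]
rows [-0.11  0.19 12.15] 0.03 | now [0.5895 0.3211 0.1495] -169.97 F [-0.2  0.  -3.9] w 0.239 t 68.9833
row184 [(278, 90), (280, 89), (281, 93), (282, 124), (283, 193), (380, 121), (381, 122), (382, 121), (383, 42), (384, 41)]
peg (13, 12, 10, 11) ((18.0, 17.0), 5.385264873504639)
```

```bash
python3 -m crank '[[0,0,3,0],[0,0,6,0],[0,0,9,0],[0,0,11,0],[0,0,12,0],[0,0,12.2,0],[0,0,12.2,0],[0,0,12.2,0],[0,0,12.2,0]]' | sed -n '2,4p'
python3 -m crank '[[0,0,0.2,0],[0,0,0.4,0],[0,0,0.5,0],[0,0,0.5,0],[0,0,0.5,0]]' | sed -n '2,4p'
```

```text
position: [0.5919, 0.323, 0.0313]
eef_rot: [-0.088, 0.996, 0.001, 0.002]
contact_force: [0.1, -0.0, -2.8]
position: [0.5899, 0.3224, 0.0239]
eef_rot: [-0.088, 0.996, -0.0, -0.0]
contact_force: [-0.2, -0.7, -3.8]
```

```bash
python3 -m crank '[[0,0,0.1,0],[0,0,0.2,0],[0,0,0.2,0],[0,0,0.2,0]]' | sed -n '2,4p'
python3 -m crank '[[0,0,0.1,0],[0,0,0.2,0],[0,0,0.2,0],[0,0,0.2,0]]' | sed -n '2,4p'
```

```text
position: [0.5899, 0.3224, 0.0218]
eef_rot: [-0.088, 0.996, -0.0, -0.0]
contact_force: [0.4, -0.3, -3.2]
position: [0.5899, 0.3224, 0.0198]
eef_rot: [-0.088, 0.996, -0.0, -0.0]
contact_force: [-0.8, 0.7, -3.1]
```

```bash
python3 -m crank '[[0,0,0.1,0],[0,0,0.15,0],[0,0,0.15,0],[0,0,0.15,0]]' | sed -n '2,4p'
python3 -m crank '[[0,0,0.1,0],[0,0,0.15,0],[0,0,0.15,0],[0,0,0.15,0]]' | sed -n '2,4p'
```

```text
position: [0.5902, 0.3225, 0.0189]
eef_rot: [-0.088, 0.996, 0.0, 0.0]
contact_force: [-1.2, -0.4, 0.1]
position: [0.5901, 0.3225, 0.0188]
eef_rot: [-0.088, 0.996, 0.0, 0.0]
contact_force: [-4.8, -1.8, 9.1]
```

```bash
python3 -m crank '[[0,0,-0.2,0],[0,0,-0.2,0],[0,0,-0.2,0],[0,0,-0.2,0],[0,0,-0.2,0],[0,0,-0.2,0]]' 0.6 | sed -n '2,5p'
python3 -m crank '[[0,0,-2,0],[0,0,-5,0],[0,0,-8,0],[0,0,-12,0],[2,-4,-15,0],[5,-8,-17,0],[9,-12,-17,0],[13,-16,-17,0],[15,-20,-17,0],[16,-24,-17,0],[16,-28,-17,0],[16,-32,-17,0],[16,-36,-17,0],[16,-40,-17,0],[16,-44,-17,0],[16,-48,-17,0],[16,-52,-17,0],[16,-52,-17,0],[16,-52,-17,0]]' | sed -n '2,4p'
python3 - <<'E'
from h import *
t=cam("top"); h=cv2.cvtColor(t["color"],cv2.COLOR_RGB2HSV); cv2.imwrite("t20.png",t["color"][:,:,::-1])
m=cv2.inRange(h[:,:,2],13,40); m[:155]=0; m[225:]=0; m[:,:160]=0; m[:,215:]=0
c=max(cv2.findContours(m,cv2.RETR_EXTERNAL,cv2.CHAIN_APPROX_NONE)[0],key=cv2.contourArea)
print("head",cv2.minAreaRect(onz(t,c.reshape(-1,2),.070)[:,:2].astype(np.float32)))
for r in (184,215,222,225): print(r,[int(v) for v in h[r,276:400,2]])
b=h[:,:,0]
E
```

```text
position: [0.5901, 0.3224, 0.0187]
eef_rot: [-0.088, 0.996, -0.0, -0.0]
contact_force: [-0.3, 0.5, -0.6]
gripper_width: 0.599
position: [0.5248, -0.2244, 0.1888]
eef_rot: [-0.085, 0.996, -0.002, 0.001]
contact_force: [0.4, -0.2, 0.1]
head ((0.6395514011383057, 0.33024728298187256), (0.04755948856472969, 0.04716365784406662), 10.000792503356934)
184 [88, 89, 90, 89, 89, 90, 123, 188, 188, 189, 190, 192, 192, 192, 192, 191, 191, 192, 192, 191, 191, 183, 184, 184, 184, 184, 183, 183, 182, 181, 180, 179, 178, 180, 180, 178, 177, 176, 175, 176, 174, 173, 174, 175, 175, 175, 174, 173, 173, 173, 173, 173, 173, 173, 172, 170, 171, 171, 170, 171, 171, 172, 171, 170, 171, 173, 171, 171, 171, 173, 172, 174, 173, 174, 175, 175, 174, 173, 176, 175, 177, 177, 177, 178, 178, 181, 181, 180, 182, 183, 183, 185, 186, 187, 187, 188, 188, 189, 190, 193, 192, 193, 194, 195, 195, 192, 165, 40, 39, 34, 33, 46, 45, 47, 61, 144, 161, 161, 162, 161, 142, 122, 122, 123]
215 [85, 84, 69, 84, 117, 186, 181, 192, 189, 186, 149, 50, 52, 85, 87, 88, 87, 85, 85, 88, 91, 90, 90, 86, 86, 89, 140, 189, 186, 181, 191, 1
[... 795 characters left out ...]
7, 85, 86, 87, 90, 92, 88, 85, 84, 86, 89, 145, 184, 185, 192, 190, 189, 146, 47, 43, 50, 51, 53, 54, 52, 75, 96, 97, 97, 92, 82, 126, 126, 125, 126, 125]
225 [65, 64, 64, 76, 166, 181, 191, 191, 191, 185, 84, 49, 51, 87, 87, 86, 86, 84, 86, 92, 92, 91, 86, 86, 86, 96, 189, 189, 181, 189, 191, 190, 191, 186, 117, 50, 51, 85, 86, 87, 85, 85, 86, 91, 92, 91, 89, 85, 85, 91, 140, 190, 186, 183, 192, 191, 190, 191, 183, 51, 49, 52, 88, 88, 86, 86, 84, 89, 91, 92, 89, 86, 86, 84, 86, 190, 190, 179, 190, 191, 191, 189, 185, 112, 48, 53, 88, 88, 86, 84, 85, 88, 92, 91, 90, 85, 87, 85, 93, 164, 184, 187, 192, 190, 185, 114, 46, 46, 48, 45, 48, 46, 36, 77, 96, 99, 97, 93, 80, 133, 132, 132, 131, 131]
```

```bash
python3 -c "
from workcell import arm
print(arm.state()['time'], arm.job_done())"
```

```text
the job is handed in; nothing more can be done
73.6667 None
```

I handed the job in at 73.7 s of robot time: all four boards are home in their own channels, the carriage is pushed right until it stopped hard (71 N with no more movement), the peg is down to its stop under the mallet, and the mallet is released on the cork pad; no score came back, and the one doubt is that the camera showed about 18 mm between carriage and right end block, so the stop rests on that force.

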